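Stamp a soap bar in the slip-clutch press

ROBOT

A 7-joint arm with a two-finger parallel gripper is mounted at the origin on a cart in front of the work surface, level with it; the furniture and walls round the work are solid. World frame = base frame: x ahead of the robot, y to its left, z up, the work surface at z = 0. Lengths are in m, angles in degrees, forces in N, time in s.
With the tool pointing down it reaches from about 0.35 to 0.9 m from the base axis. Payload 19.9 kg.
Tool frame: the origin (TCP) lies midway between the tips of the shut fingers; the grasp point (between the pads) lies 19 mm behind it; x points along the fingers, z is the direction in which the jaws open and shut, and the axes are right-handed (so a half turn about x gives the same grasp; the last joint's range is limited). The gripper opens to 85 mm and grips with 20 to 120 N. Pads are 22 mm wide; open, the fingers measure 114 mm over their backs; the gripper's body (76 mm by 85 mm) begins 54 mm behind the grasp point. The pads swing forward as they close: fully open they stand 13 mm farther back than shut.
Start: joints at [71.018, 23.915, -0.59, 92.452, 0.269, 63.638, -3.037], TCP at [0.179, -0.599, 0.231] pointing down, gripper open.
Joint ranges: [-161.28, 161.28], [-22.2, 115.67], [-73.04, 71.86], [3.21, 147.25], [-68.34, 248.33], [10.77, 114.83], [-161.83, 161.83]. Speed limits (degrees/s): [108.29, 108.29, 136.94, 136.94, 172.46, 172.46, 172.46].

INTERFACE

Orientations are given as a 3x3 rotation matrix whose columns are the frame's x, y, z axes.
In Python, from plant import readout, imaging, ctrl gives the robot as it stands.
- The arm moves only by the tool send_rows, never from a script. Its argument "motion" is a list of rows, each an object with "travel": the shift along the tool's x, y, z in m, a list of three; "delta_rot": the turn, a rotation vector about the tool's x, y, z in rad, a list of three; "hand": the finger opening in m, from 0 to 0.0854. In form: [{"travel": [dx, dy, dz], "delta_rot": [rx, ry, rz], "hand": hand}, ...]. A call has exactly 10 rows; each row is the pose to reach, as a shift and turn from the pose commanded when the call began, along the tool's axes at that moment; what a row does not reach only later rows make up. A row lasts 1/10 s, in which the tool goes at most 50 mm and 8.59 degrees, less where a joint would pass 70% of its speed; a pose out of reach is approached as far as the arm can. A call with a gripper value outside its range is refused whole. The fingers move at their own pace and stop on an object; "grip_force" is the grip in N (left out, the last holds). Time passes only in rows, so rows that repeat a pose let the fingers close, or fill a call up. It gives the time, the measured TCP pose, the force and the opening at its end, in the units of the state.
- readout.state(): the state, without advancing time (a new reading comes with each control period).
- imaging.get_image(name): name is "scene" or "top"; returns the picture (480x640x3 uint8, blue, green, red); there is no depth.
- imaging.camera_params(name): a dict with "K" (3x3 intrinsics, pixels), "dist_coeffs" ([k1, k2, p1, p2, k3] as OpenCV has them; the pictures are not rectified), "eye" and "orientation" of the camera in the world. Camera axes: x right, y down, z forward; pixel columns grow to the right and rows downward; lengths in m; the calibration is good to about 2 mm. A picture is of the moment at which its call begins. camera_params takes no time and is no camera call.
- ctrl.job_done(): hands the job in, once; it reports no verdict.
The state is a dict: "clock": time; "q": joint angles; "joint_vel": joint speeds; "tau": joint torques, N m; "ee_pos": TCP position; "ee_rot": TCP orientation; "contact_force": force on the tool from outside, world axes, zero at the start; "ft_torque": the same for the moment, N m; "opening": finger opening in m.
Only numpy, scipy, OpenCV 4.12 (cv2) and the standard library are available. Lean on these libraries where they do the work, as an engineer would, in place of code of your own. Each camera call takes 0.05 s, during which the arm holds its last target. There are 200 camera calls.

TASK

Stamp the coral-red soap bar: take it out of the curing rack, lay it down on the table on its broad side, take it again across its width and set it flat between the corner stops of the press's pulled-out bed. Push the bed fully home under the stamp, then turn the black cap clockwise (seen from above) until its clutch slips, stop at that first slip, and let go. Leave the two pink bars standing as they are in the rack.

Things in the scene. Friction and masses are not known exactly. Their poses are not given: they have to be found in the camera images.
- bar_coral: coral-red soap bar, loose, about 0.1 kg: 47 (its x) x 78 (its y) x 26 mm (its z), edges rounded by some 4 mm; origin at the centre of one broad face, own z through the thickness. Starts on a long edge in one of the rack's three places, own x up
- bar_coral_mid (a point): centre of the coral-red bar's volume; axes as the bar's. In the rack it is 37 mm above the table
- bar_pink_a_mid (a point): centre of a pink soap bar of the same size and axes, standing on edge in another place of the rack
- bar_pink_b_mid (a point): centre of the other pink soap bar of the same size and axes, standing on edge in the third place of the rack
- rack: wooden curing rack, fixed: board 105 (x) x 200 (y) mm, its top 14 mm above the table; origin under its middle. Three places 64 mm apart along its y at y = -64, 0, +64 mm; in each a bar stands on edge, long side along the rack's x, thickness along its y, between four dowels 6 mm thick (at x = +-28, y = +-18 mm from the place's middle) that end 31.5 mm above the table. The table left of the rack, up to the press, is free
- nest (a point): middle of the nest on the press's bed, on the floor where the bar shall lie, 24 mm above the table; moves with the bed. Axes: x points to the back of the press (the way the bed is pushed), z up. Corner stops 9 mm tall hold a space of 54 (x) x 85 mm (y), so the bar lies with its long side along y; the long sides are open for 48 mm at their middle for the fingers
- handle (a point): middle of the front face of the bed's black handle, a rounded bar 14 (x) x 70 (y) x 32 mm (z, 11 to 43 mm above the table), 97 mm in front of the nest's middle; axes as the nest's. Push it along +x. A wooden card display, 180 mm tall, stands on the table to the right of it, 70 mm or more away
- bed (a joint): travel of the sliding bed in m: 0 = pulled fully out toward the robot, 0.095 = home at its stop with the nest's middle under the screw's axis. Drag about 3 N; it stays where it is left
- stamp: brass stamp, 34 x 54 mm, that the screw drives straight down; origin in the middle of its face, axes as the nest's. The bar's top lies 50 mm above the table when in the nest; the face starts 4 to 10 mm above that, and the screw moves it 4.5 mm down per radian
- cap_mark (a point): middle of the black knurled cap on top of the screw, 47 mm across, 27 mm tall, axis upright; the point is on the axis at half its height, 162 to 168 mm above the table at the start, and sinks with the screw. Turned clockwise from above it drives the stamp down. Own -x points to the white line. Below the cap only the 39 mm collar and the screw for 26 mm; the column 85 mm behind ends 172 mm above the table
- collar_mark (a point): middle of the aluminium index collar fixed to the screw, 18.5 mm below cap_mark; own -x points to its red mark. Cap and collar start in line. They turn together at about 0.13 N m, even; when the stamp bears, the torque climbs within 0.3 rad to about 0.32 and the cap slips round the collar. Between small turns the torque felt at rest also jumps by over 0.1 then. The screw holds when let go
Things that resemble listed ones, but are neither listed nor needed, are in the scene too. Leave any yellow look-alike of the bar_coral alone.

How it is judged (in metres and radians):
On the way, in this order (a step that is already met when the one before it is completed fails the run):
1. the coral-red bar lies on its broad side on the table, let go (angle between the z axis of bar_coral and the z axis of nest, either way round below 0.08 rad and height (world z) of bar_coral_mid below 0.018 m and contact force between the fingers and bar_coral below 0.05 N), for 0.2 s.
2. the bar lies flat between the corner stops of the bed, let go (x of bar_coral_mid in the frame of nest between -0.006 and 0.006 m and y of bar_coral_mid in the frame of nest between -0.006 and 0.006 m and z of bar_coral_mid in the frame of nest between 0.0095 and 0.0155 m and angle between the z axis of bar_coral and the z axis of nest, either way round below 0.08 rad and contact force between the fingers and bar_coral below 0.05 N), for 0.2 s.
3. the bed with the bar is pushed fully home (x of bar_coral_mid in the frame of nest between -0.006 and 0.006 m and y of bar_coral_mid in the frame of nest between -0.006 and 0.006 m and z of bar_coral_mid in the frame of nest between 0.0095 and 0.0155 m and angle between the z axis of bar_coral and the z axis of nest, either way round below 0.08 rad and value of joint bed above 0.092 m), for 0.2 s.
4. the stamp bears on the bar and the clutch has slipped (all of step 3 and contact force between stamp and bar_coral above 10 N and angle between the x axis of cap_mark and the x axis of collar_mark, either way round above 0.04 rad), for 0.1 s.
At the end, for the whole second after the job is handed in: The coral-red bar lies flat in the nest (centre within 6 mm), the bed is within 3 mm of home, the stamp bears on the bar with over 10 N, the cap has slipped on its collar by 0.04 to 0.6 rad, both pink bars are within 15 mm of where they stood, and all is at rest and let go (all of step 4 and angle between the x axis of cap_mark and the x axis of collar_mark, either way round below 0.6 rad and distance of each of bar_pink_a_mid, bar_pink_b_mid from where it was at the start of the episode below 0.015 m and angular speed of bar_coral below 0.2 rad/s and velocity of joint bed below 0.01 m/s); the robot touches nothing.
It fails at once if the cap is turned on after the first slip, over 0.6 rad past its collar (angle between the x axis of cap_mark and the x axis of collar_mark, either way round above 0.6 rad).
It fails at once if a pink bar is moved by over 15 mm (not (distance of bar_pink_a_mid from where it was at the start of the episode below 0.015 m) or not (distance of bar_pink_b_mid from where it was at the start of the episode below 0.015 m)).
It also fails if it takes over 72 s, if anything falls off the work surface, if the arm or the gripper's body presses on something with over 40 N, if the wrist force passes 120 N, or if a joint passes its speed limit or range.

## Working session

There is one attempt and no reset: what is moved stays moved. The work goes in short steps, Python scripts to look and compute and a tool call to move; the robot and the scene stay as the last step left them, time stands still between calls to the robot, and variables do not carry over. Pictures are saved under pics/ and viewed, about 8 in all and at most 12, crops included, and the job is handed in when it is done.

Besides the shell and the picture viewer there is one more tool, called after ">>>" as name(argument=value, ...) on one line, values as JSON. send_rows: Moves the arm, as the interface text tells. Its arguments: {"type":"object","properties":{"motion":{"type":"array","items":{"type":"object","properties":{"travel":{"type":"array","items":{"type":"number"}},"delta_rot":{"type":"array","items":{"type":"number"}},"hand":{"type":"number"}}}},"grip_force":{"type":"number"}},"required":["motion"]}

```bash
mkdir -p pics; ls; python3 - <<'E'
from plant import readout, imaging
import cv2, numpy as np
np.set_printoptions(precision=4,suppress=True)
print(readout.state())
for n in("scene","top"):
    cv2.imwrite(f"pics/{n}0.png",imaging.get_image(n)); p=imaging.camera_params(n); print(n,p)
E
```

```text
pics
{'clock': 0.0, 'q': array([71.02  , 23.9506, -0.5908, 92.4854,  0.2709, 63.6399, -3.0362]), 'joint_vel': array([-0.1114, -0.0526,  0.0893,  0.0237, -0.0917,  0.0595,  0.0427]), 'tau': array([  0.0007, -86.4434,   0.6797, -43.4899,   0.0191,   0.0074,
        -0.0001]), 'ee_pos': array([ 0.1785, -0.5986,  0.2306]), 'ee_rot': array([[-0.0005,  0.9583,  0.2858],
       [ 0.0012,  0.2858, -0.9583],
       [-1.    , -0.0001, -0.0013]]), 'contact_force': array([-1.1599,  0.011 ,  0.4402]), 'ft_torque': array([ 0.0428, -0.0363, -0.0533]), 'opening': 0.08544678975167162}
scene {'K': array([[566.4201,   0.    , 318.251 ],
       [  0.    , 566.4201, 237.9987],
       [  0.    ,   0.    ,   1.    ]]), 'dist_coeffs': array([-0.1094,  0.    ,  0.    ,  0.    ,  0.    ]), 'eye': array([0.0871, 0.8724, 0.819 ]), 'orientation': array([[-0.9066, -0.2487,  0.3409],
       [-0.4218,  0.5112, -0.7488],
       [ 0.0119, -0.8227, -0.5684]])}
top {'K': array([[521.8174,   0.    , 317.2565],
       [  0.    , 521.8174, 237.8845],
       [  0.    ,   0.    ,   1.    ]]), 'dist_coeffs': array([-0.0413,  0.    ,  0.    ,  0.    ,  0.    ]), 'eye': array([ 0.339 , -0.0297,  1.2144]), 'orientation': array([[ 0.0115, -0.9911,  0.1323],
       [-0.9999, -0.011 ,  0.004 ],
       [-0.0025, -0.1323, -0.9912]])}
```

View pics/scene0.png

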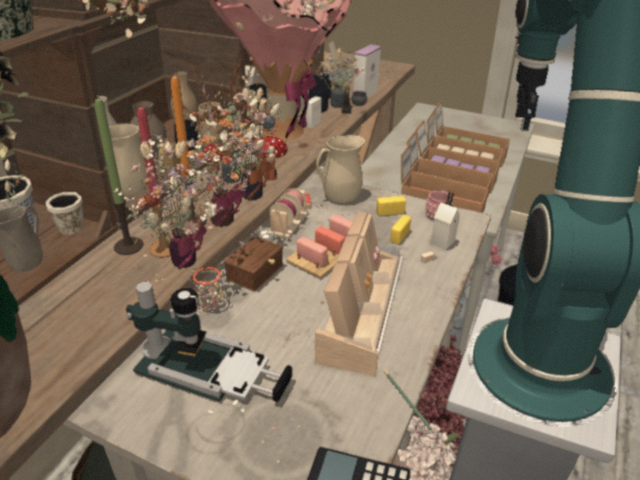

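View pics/top0.png

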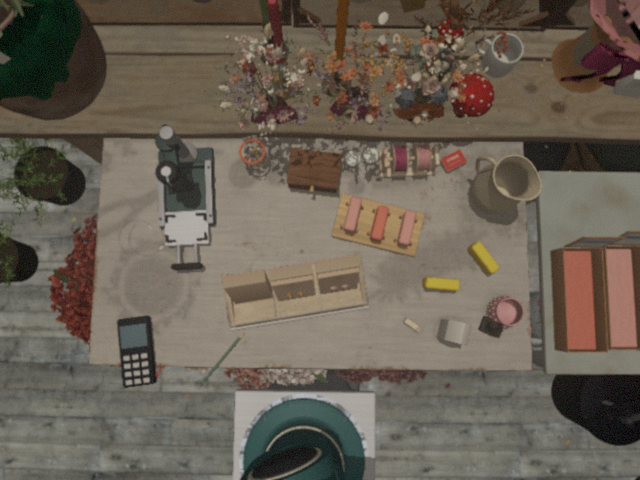

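Top view: the rack is at about (378,223) with the coral bar in its middle place at (380,223). The press is on the left, with its nest at (187,229), handle at (187,266) and cap at (167,172). The card display spans (295,290).

```bash
cat > h.py <<'E'
import cv2, numpy as np
from plant import readout, imaging
np.set_printoptions(precision=4,suppress=True)
def ray(n,uv):
    p=imaging.camera_params(n)
    u=cv2.undistortPoints(np.array(uv,float).reshape(-1,1,2),p["K"],p["dist_coeffs"]).reshape(-1,2)
    d=np.c_[u,np.ones(len(u))]@np.array(p["orientation"]).T
    return np.array(p["eye"]),d
def plane(n,uv,z):
    e,d=ray(n,uv); return e+d*((z-e[2])/d[:,2])[:,None]
def proj(n,X):
    p=imaging.camera_params(n);R=np.array(p["orientation"]).T
    return cv2.projectPoints(np.array(X,float).reshape(-1,3),cv2.Rodrigues(R)[0],-R@p["eye"],p["K"],p["dist_coeffs"])[0].reshape(-1,2)
def blobs(m,amin=15):
    cs,_=cv2.findContours(m.astype(np.uint8),cv2.RETR_EXTERNAL,cv2.CHAIN_APPROX_NONE)
    return sorted([c for c in cs if cv2.contourArea(c)>=amin],key=lambda c:-cv2.contourArea(c))
def crop(img,x,y,w,h,s,f):
    cv2.imwrite(f,cv2.resize(img[y:y+h,x:x+w],None,fx=s,fy=s,interpolation=cv2.INTER_CUBIC))
E
python3 - <<'E'
from h import *
t=cv2.imread("pics/top0.png"); s=cv2.imread("pics/scene0.png")
a=cv2.resize(t[110:290,140:280],None,fx=4,fy=4,interpolation=cv2.INTER_CUBIC)[:600]
crop(t,145,120,90,160,3.7,"pics/c_press.png")
L=cv2.resize(t[120:280,145:235],None,fx=3.7,fy=3.7,interpolation=cv2.INTER_CUBIC)
R=cv2.resize(s[270:410,130:300],None,fx=2.7,fy=2.7,interpolation=cv2.INTER_CUBIC)
o=np.zeros((592,800,3),np.uint8); o[:L.shape[0],:L.shape[1]]=L; o[:R.shape[0],335:335+R.shape[1]]=R
cv2.imwrite("pics/press.png",o)
hsv=cv2.cvtColor(t,cv2.COLOR_BGR2HSV)
print([ (p,hsv[p[1],p[0]]) for p in [(380,218),(353,212),(407,227),(375,235)]])
roi=np.zeros(t.shape[:2],bool); roi[190:255,330:428]=1
H,S,V=[hsv[...,i].astype(int) for i in range(3)]
m=roi&((H<9)|(H>170))&(S>70)&(V>100)
for c in blobs(m):
    r=cv2.minAreaRect(c); b=cv2.boxPoints(r); P=plane("top",np.r_[[r[0]],b],.0605)
    mk=np.zeros(t.shape[:2],np.uint8);cv2.drawContours(mk,[c],-1,1,-1)
    print(r,cv2.mean(hsv,mk)[:3],cv2.mean(t,mk)[:3]); print(P[:,:2])
E
```

```text
[((380, 218), array([  6, 133, 175], dtype=uint8)), ((353, 212), array([  6,  86, 175], dtype=uint8)), ((407, 227), array([  8,  86, 175], dtype=uint8)), ((375, 235), array([  7, 133, 174], dtype=uint8))]
((379.29412841796875, 222.82354736328125), (11.156637191772461, 33.46991729736328), 14.03624439239502) (6.618384401114207, 132.8774373259053, 165.53203342618386) (79.3175487465181, 98.24791086350974, 165.53203342618386)
[[ 0.5286 -0.1637]
 [ 0.4947 -0.1424]
 [ 0.5687 -0.1608]
 [ 0.5628 -0.1851]
 [ 0.4889 -0.1665]]
((406.5, 227.5), (11.623746871948242, 33.61152267456055), 13.240520477294922) (7.286118980169972, 91.60906515580737, 166.86968838526914) (107.07648725212465, 121.4929178470255, 166.86968838526914)
[[ 0.5187 -0.2246]
 [ 0.4845 -0.203 ]
 [ 0.5589 -0.221 ]
 [ 0.5531 -0.2464]
 [ 0.4788 -0.2282]]
((352.4508056640625, 213.95901489257812), (10.478549003601074, 33.72603988647461), 13.240520477294922) (7.182352941176471, 91.37647058823529, 168.27941176470588) (108.08823529411765, 122.50882352941176, 168.27941176470588)
[[ 0.5481 -0.1035]
 [ 0.5133 -0.0835]
 [ 0.5884 -0.1006]
 [ 0.5831 -0.1236]
 [ 0.5081 -0.1063]]
```

View pics/press.png

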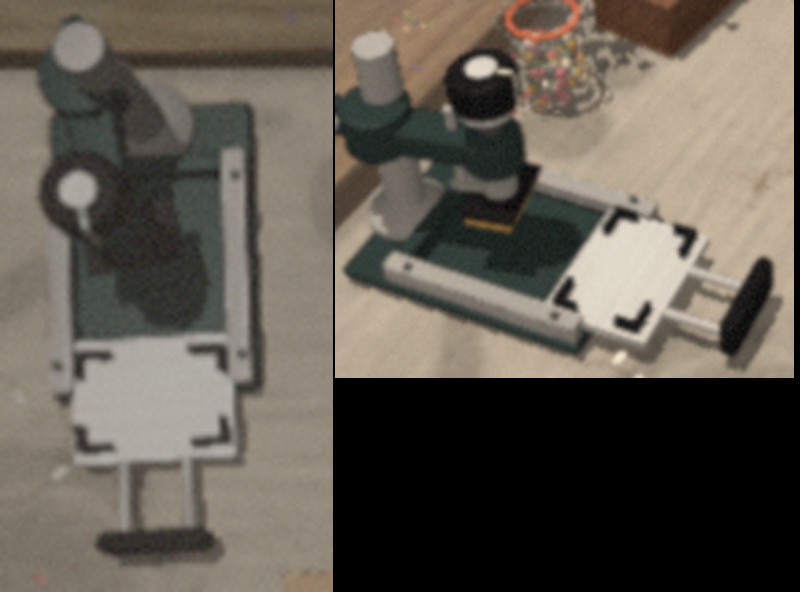

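The crop shows the nest plate with its four black corner stops, the handle below it, and the cap with its white line pointing toward the robot and slightly right. I'll measure these next.

```bash
python3 - <<'E'
from h import *
t=cv2.imread("pics/top0.png"); s=cv2.imread("pics/scene0.png")
g=cv2.cvtColor(t,cv2.COLOR_BGR2GRAY).astype(int)
def reg(x0,x1,y0,y1):
    r=np.zeros(g.shape,bool); r[y0:y1,x0:x1]=1; return r
# white plate
m=reg(160,215,205,250)&(g>150)
c=blobs(m)[0]; r=cv2.minAreaRect(c); print("plate",r, plane("top",np.r_[[r[0]],cv2.boxPoints(r)],.024)[:,:2].tolist())
# corner stops: dark within plate, crop-space hull corners
off=lambda p:np.array(p)/3.7+[145,120]
C=off([(78,352),(226,347),(78,449),(229,441)]); P=plane("top",C,.033)[:,:2]; print("stops",P,P.mean(0))
m=reg(160,215,255,280)&(g<60); c=blobs(m)[0]; r=cv2.minAreaRect(c); b=cv2.boxPoints(r)
print("handle",r,plane("top",np.r_[[r[0]],b],.043)[:,:2])
# cap: white centre triangulated
def tri(a,b):
    e1,d1=ray("top",[a]);e2,d2=ray("scene",[b]);d1=d1[0]/np.linalg.norm(d1);d2=d2[0]/np.linalg.norm(d2)
    k=np.linalg.lstsq(np.c_[d1,-d2],e2-e1,rcond=None)[0]; A=e1+k[0]*d1;B=e2+k[1]*d2; return (A+B)/2,np.linalg.norm(A-B)
gs=cv2.cvtColor(s,cv2.COLOR_BGR2GRAY).astype(int)
mt=reg(158,174,163,180)&(g>120); ms=reg(175,194,285,302)&(gs>130)
ct,cs=blobs(mt,5)[0],blobs(ms,5)[0]
A=cv2.fitEllipse(ct); B=cv2.fitEllipse(cs); print(A,B); X=tri(A[0],B[0]); print("captop",X)
print("capdisc@.175,.1785",plane("top",[A[0]],.1755),plane("top",[A[0]],.1815))
# display top outline & free spots
print("display top z=.18",plane("top",[(222,270),(228,325),(360,257),(367,300)],.18)[:,:2],"z0",plane("top",[(228,325),(367,305)],0)[:,:2])
print("chest",plane("top",[(289,190),(340,192)],0.0)[:,:2],"jar",plane("top",[(252,160)],0))
print("stop proj", proj("top",[[0.55,.12,0]]))
E
```

```text
plate ((186.0, 227.5), (33.0, 42.0), 90.0) [[0.5187591802248922, 0.2792201656698756], [0.557072979264705, 0.3301818390037615], [0.5580451718957034, 0.23193367296949713], [0.480850264905721, 0.22885840772164062], [0.4797400329274444, 0.3262584937149932]]
stops [[0.5458 0.3244]
 [0.5499 0.2318]
 [0.4848 0.3214]
 [0.4909 0.2276]] [0.5178 0.2763]
handle ((187.0, 266.0), (6.0, 30.0), 90.0) [[0.4281 0.2681]
 [0.4345 0.3025]
 [0.4353 0.2344]
 [0.4217 0.2338]
 [0.4209 0.3019]]
((165.5347442626953, 170.97174072265625), (9.182814598083496, 9.401589393615723), 170.4906463623047) ((184.5717010498047, 294.64605712890625), (7.14705228805542, 14.744837760925293), 91.06399536132812)
captop (array([0.6108, 0.2864, 0.1769]), np.float64(0.003542082641918688))
capdisc@.175,.1785 [[0.6128 0.2877 0.1755]] [[0.6113 0.2858 0.1815]]
display top z=.18 [[ 0.4106  0.163 ]
 [ 0.3027  0.1476]
 [ 0.4396 -0.1111]
 [ 0.3547 -0.125 ]] z0 [[ 0.2964  0.1784]
 [ 0.346  -0.1415]]
chest [[ 0.6152  0.0437]
 [ 0.6117 -0.0776]] jar [[0.6879 0.134  0.    ]]
stop proj [[256.2044 216.6919]]
```

```bash
cat >> h.py <<'E'
def to(p,yaw):
    """tool-frame shift/turn to put TCP at p, tool down, jaw axis (tool z) at world yaw deg"""
    s=readout.state(); R=np.array(s["ee_rot"]); a=np.radians(yaw)
    z=np.array([np.cos(a),np.sin(a),0]); x=np.array([0,0,-1.]); T=np.c_[x,np.cross(z,x),z]
    r=cv2.Rodrigues(R.T@T)[0].ravel()
    print("clk",round(s["clock"],2),"pos",s["ee_pos"],"yaw",np.degrees(np.arctan2(R[1,2],R[0,2])).round(2),"open",round(s["opening"],4),"F",s["contact_force"],"M",s["ft_torque"],"q",s["q"].round(1))
    print("travel",(R.T@(np.array(p)-s["ee_pos"])).round(4),"rot",r.round(4))
E
python3 -c "
from h import *
to([.531,-.164,.16],-103.6)"
```

```text
clk 0.1 pos [ 0.1785 -0.5986  0.2307] yaw -73.39 open 0.0853 F [ 0.2414 -0.267  -0.2997] M [ 0.004  -0.0497  0.0414] q [71.  23.9 -0.6 92.5  0.3 63.6 -3. ]
travel [ 0.071   0.462  -0.3157] rot [ 0.5272 -0.0011  0.0004]
```

>>> send_rows(motion=[{"travel":[0,0.046,-0.0316],"delta_rot":[0.053,0,0],"hand":0.05},{"travel":[0,0.085,-0.058],"delta_rot":[0.106,0,0],"hand":0.05},{"travel":[0,0.126,-0.086],"delta_rot":[0.16,0,0],"hand":0.05},{"travel":[0,0.166,-0.1134],"delta_rot":[0.21,0,0],"hand":0.05},{"travel":[0,0.207,-0.1415],"delta_rot":[0.26,0,0],"hand":0.05},{"travel":[0,0.247,-0.169],"delta_rot":[0.31,0,0],"hand":0.05},{"travel":[0.01,0.288,-0.197],"delta_rot":[0.36,0,0],"hand":0.05},{"travel":[0.02,0.329,-0.225],"delta_rot":[0.42,0,0],"hand":0.05},{"travel":[0.03,0.369,-0.252],"delta_rot":[0.47,0,0],"hand":0.05},{"travel":[0.04,0.41,-0.28],"delta_rot":[0.527,0,0],"hand":0.05}], grip_force=30)

```text
clock: 1.1
ee_pos: [0.4916, -0.2126, 0.1911]
ee_rot: [[-0.0, 0.971, -0.237], [0.0, -0.237, -0.971], [-1.0, -0.0, -0.0]]
contact_force: [1.1, -0.5, 0.8]
opening: 0.0498
```

```bash
python3 -c "
from h import *
to([.531,-.164,.13],-103.6)"
```

```text
clk 1.1 pos [ 0.4916 -0.2126  0.1911] yaw -103.72 open 0.0498 F [ 1.146  -0.5171  0.8074] M [-0.0844 -0.0319  0.0111] q [ 29.1  17.7 -10.7 107.3   3.9  55.3 -87.1]
travel [ 0.0611  0.0268 -0.0566] rot [-0.0021 -0.      0.0001]
```

>>> send_rows(motion=[{"travel":[0.01,0.01,-0.02],"delta_rot":[0,0,0],"hand":0.05},{"travel":[0.03,0.02,-0.04],"delta_rot":[0,0,0],"hand":0.05},{"travel":[0.05,0.0268,-0.0566],"delta_rot":[0,0,0],"hand":0.05},{"travel":[0.061,0.0268,-0.0566],"delta_rot":[0,0,0],"hand":0.05},{"travel":[0.061,0.0268,-0.0566],"delta_rot":[0,0,0],"hand":0.05},{"travel":[0.061,0.0268,-0.0566],"delta_rot":[0,0,0],"hand":0.05},{"travel":[0.061,0.0268,-0.0566],"delta_rot":[0,0,0],"hand":0.05},{"travel":[0.061,0.0268,-0.0566],"delta_rot":[0,0,0],"hand":0.05},{"travel":[0.061,0.0268,-0.0566],"delta_rot":[0,0,0],"hand":0.05},{"travel":[0.061,0.0268,-0.0566],"delta_rot":[0,0,0],"hand":0.05}])

```text
clock: 2.1
ee_pos: [0.5301, -0.1659, 0.1309]
ee_rot: [[0.0, 0.972, -0.235], [-0.0, -0.235, -0.972], [-1.0, 0.0, 0.0]]
contact_force: [-0.1, -0.2, 0.1]
opening: 0.05
```

```bash
python3 - <<'E'
from h import *
s=imaging.get_image("scene"); t=imaging.get_image("top"); cv2.imwrite("pics/t1.png",t); cv2.imwrite("pics/s1.png",s)
# scene-view check of coral bar: top face centre estimate from initial scene image
s0=cv2.imread("pics/scene0.png"); hsv=cv2.cvtColor(s0,cv2.COLOR_BGR2HSV).astype(int)
o=cv2.resize(s[170:310,250:420],None,fx=4,fy=4,interpolation=cv2.INTER_CUBIC); cv2.imwrite("pics/s1c.png",o)
print(proj("scene",[[.531,-.164,.0605],[.531,-.164,.013]]))
to([.531,-.164,.026],-103.6)
E
```

```text
[[328.9472 231.2513]
 [328.5072 247.3571]]
clk 2.2 pos [ 0.5301 -0.1657  0.1307] yaw -103.59 open 0.0498 F [ 0.0299 -0.2205 -0.487 ] M [ 0.0047  0.022  -0.0172] q [ 23.4  24.1 -11.5 107.3   6.2  49.2 -94.7]
travel [ 0.1047  0.0005 -0.0019] rot [ 0.0002 -0.     -0.0001]
```

View pics/s1c.png

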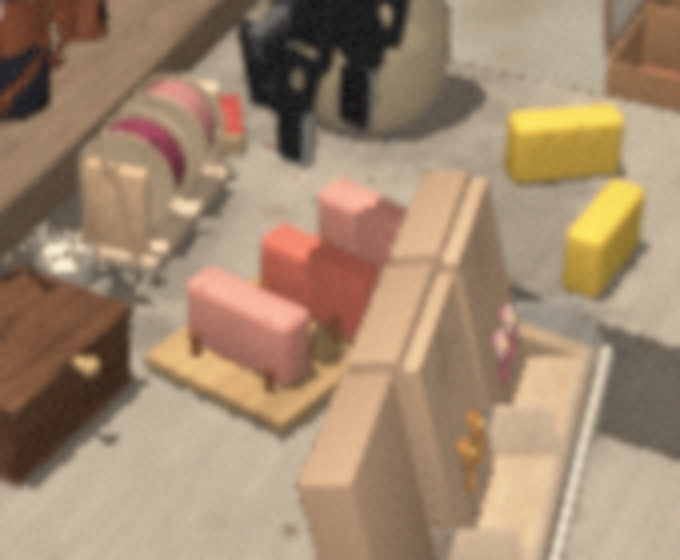

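Fingers stand over the coral bar, which is the middle one. Its predicted top centre, (316,245) in this crop, matches what I see. Next is the grasp.

>>> send_rows(motion=[{"travel":[0.02,0.0005,-0.0019],"delta_rot":[0,0,0],"hand":0.05},{"travel":[0.045,0.0005,-0.0019],"delta_rot":[0,0,0],"hand":0.05},{"travel":[0.07,0.0005,-0.0019],"delta_rot":[0,0,0],"hand":0.05},{"travel":[0.09,0.0005,-0.0019],"delta_rot":[0,0,0],"hand":0.05},{"travel":[0.1,0.0005,-0.0019],"delta_rot":[0,0,0],"hand":0.05},{"travel":[0.104,0.0005,-0.0019],"delta_rot":[0,0,0],"hand":0.05},{"travel":[0.104,0.0005,-0.0019],"delta_rot":[0,0,0],"hand":0.04},{"travel":[0.104,0.0005,-0.0019],"delta_rot":[0,0,0],"hand":0.03},{"travel":[0.104,0.0005,-0.0019],"delta_rot":[0,0,0],"hand":0.015},{"travel":[0.104,0.0005,-0.0019],"delta_rot":[0,0,0],"hand":0.015}], grip_force=30)

```text
clock: 3.2
ee_pos: [0.5316, -0.1641, 0.0275]
ee_rot: [[0.001, 0.972, -0.235], [-0.0, -0.235, -0.972], [-1.0, 0.001, 0.0]]
contact_force: [-0.9, 0.4, 7.1]
opening: 0.0255
```

```bash
python3 -c "
from h import *
to([.54,.09,.14],4.5)"
```

```text
clk 3.2 pos [ 0.5316 -0.1641  0.0275] yaw -103.59 open 0.0255 F [-0.8877  0.445   7.1195] M [0.0377 0.2824 0.0052] q [ 21.8  33.2  -9.9 109.9   8.9  37.6 -97.1]
travel [-0.1126 -0.0514 -0.2489] rot [-1.8866  0.0015 -0.0009]
```

>>> send_rows(motion=[{"travel":[-0.01,0,0],"delta_rot":[0,0,0],"hand":0.015},{"travel":[-0.04,0,0],"delta_rot":[0,0,0],"hand":0.015},{"travel":[-0.08,0,0],"delta_rot":[0,0,0],"hand":0.015},{"travel":[-0.1,-0.01,-0.035],"delta_rot":[0,0,0],"hand":0.015},{"travel":[-0.1125,-0.02,-0.07],"delta_rot":[-0.14,0,0],"hand":0.015},{"travel":[-0.1125,-0.032,-0.11],"delta_rot":[-0.28,0,0],"hand":0.015},{"travel":[-0.1125,-0.043,-0.15],"delta_rot":[-0.42,0,0],"hand":0.015},{"travel":[-0.1125,-0.055,-0.19],"delta_rot":[-0.56,0,0],"hand":0.015},{"travel":[-0.1125,-0.066,-0.23],"delta_rot":[-0.7,0,0],"hand":0.015},{"travel":[-0.1125,-0.078,-0.273],"delta_rot":[-0.84,0,0],"hand":0.015}])

```text
clock: 4.2
ee_pos: [0.5192, 0.1209, 0.1401]
ee_rot: [[0.001, 0.821, 0.571], [-0.0, 0.571, -0.821], [-1.0, 0.001, 0.001]]
contact_force: [1.0, -0.1, -1.4]
opening: 0.0255
```

```bash
python3 -c "
from h import *
to([.52,.12,.10],4.5)"
```

```text
clk 4.2 pos [0.5192 0.1209 0.1401] yaw -55.17 open 0.0255 F [ 1.0408 -0.1099 -1.4366] M [-0.0316 -0.0629  0.0021] q [  5.7  23.1 -27.1 109.7  13.5  50.3 -83.3]
travel [0.0401 0.0001 0.0012] rot [-1.0415  0.0012  0.    ]
```

>>> send_rows(motion=[{"travel":[0,0,0.001],"delta_rot":[-0.14,0,0],"hand":0.015},{"travel":[0.01,0,0.001],"delta_rot":[-0.28,0,0],"hand":0.015},{"travel":[0.03,0,0.001],"delta_rot":[-0.42,0,0],"hand":0.015},{"travel":[0.05,0,0.001],"delta_rot":[-0.56,0,0],"hand":0.015},{"travel":[0.07,0,0.001],"delta_rot":[-0.7,0,0],"hand":0.015},{"travel":[0.09,0,0.001],"delta_rot":[-0.84,0,0],"hand":0.015},{"travel":[0.105,0,0.001],"delta_rot":[-0.98,0,0],"hand":0.015},{"travel":[0.115,0,0.001],"delta_rot":[-1.04,0,0],"hand":0.015},{"travel":[0.115,0,0.001],"delta_rot":[-1.04,0,0],"hand":0.015},{"travel":[0.115,0,0.001],"delta_rot":[-1.04,0,0],"hand":0.015}])

```text
clock: 5.2
ee_pos: [0.5202, 0.1189, 0.0248]
ee_rot: [[0.0, -0.07, 0.998], [-0.0, 0.998, 0.07], [-1.0, -0.0, 0.0]]
contact_force: [0.1, 0.0, -0.5]
opening: 0.0252
```

```bash
python3 - <<'E'
from h import *
s=imaging.get_image("scene"); cv2.imwrite("pics/s2.png",s)
crop(s,170,190,200,150,4,"pics/s2c.png")
to([.52,.12,.0135],4.5)
E
```

```text
clk 5.25 pos [0.5204 0.119  0.025 ] yaw 4.0 open 0.0255 F [ 0.3164  0.6331 -1.6908] M [ 0.0355 -0.0503  0.0291] q [ 11.2  36.2 -34.4 112.4  30.8  40.7 -38.1]
travel [ 0.0115  0.0011 -0.0003] rot [-0.0087  0.001   0.0002]
```

View pics/s2c.png

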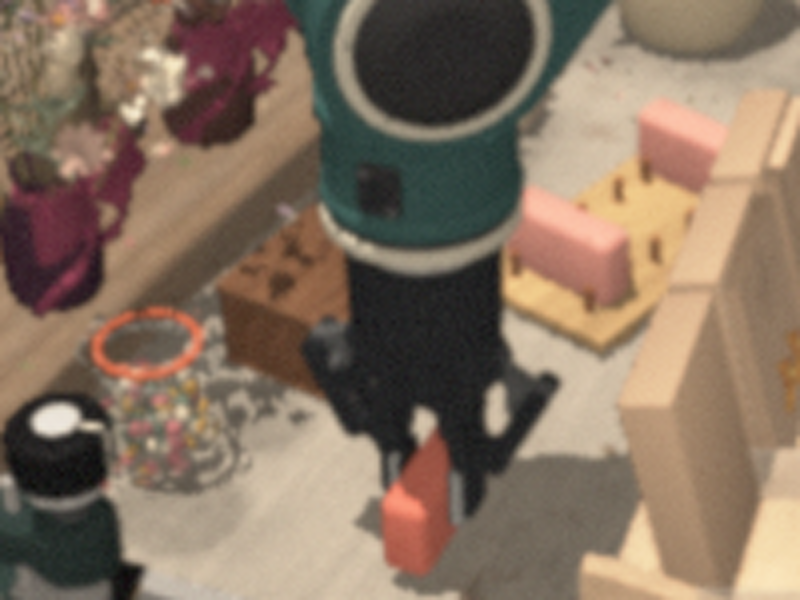

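Bar is held upright just above the table, and both pink bars still stand. Now I lower it, release it, and push its top over.

>>> send_rows(motion=[{"travel":[0.005,0.001,0],"delta_rot":[0,0,0],"hand":0.015},{"travel":[0.01,0.001,0],"delta_rot":[0,0,0],"hand":0.015},{"travel":[0.012,0.001,0],"delta_rot":[0,0,0],"hand":0.015},{"travel":[0.012,0.001,0],"delta_rot":[0,0,0],"hand":0.015},{"travel":[0.012,0.001,0],"delta_rot":[0,0,0],"hand":0.03},{"travel":[0.012,0.001,0],"delta_rot":[0,0,0],"hand":0.05},{"travel":[0.012,0.001,0],"delta_rot":[0,0,0],"hand":0.07},{"travel":[0.005,0.001,0],"delta_rot":[0,0,0],"hand":0.07},{"travel":[-0.005,0.001,0],"delta_rot":[0,0,0],"hand":0.07},{"travel":[-0.005,0.001,0],"delta_rot":[0,0,0],"hand":0.07}])

```text
clock: 6.25
ee_pos: [0.5206, 0.1202, 0.0305]
ee_rot: [[0.002, -0.072, 0.997], [0.0, 0.997, 0.072], [-1.0, 0.0, 0.002]]
contact_force: [-1.0, -0.2, -0.1]
opening: 0.0698
```

>>> send_rows(motion=[{"travel":[0,0,0.01],"delta_rot":[0,0,0],"hand":0.07},{"travel":[0,0,0.018],"delta_rot":[0,0,0],"hand":0.07},{"travel":[0,0,0.024],"delta_rot":[0,0,0],"hand":0.07},{"travel":[0,0,0.03],"delta_rot":[0,0,0],"hand":0.07},{"travel":[0,0,0.036],"delta_rot":[0,0,0],"hand":0.07},{"travel":[0,0,0.042],"delta_rot":[0,0,0],"hand":0.07},{"travel":[0,0,0.048],"delta_rot":[0,0,0],"hand":0.07},{"travel":[0,0,0.052],"delta_rot":[0,0,0],"hand":0.07},{"travel":[-0.02,0,0.052],"delta_rot":[0,0,0],"hand":0.07},{"travel":[-0.07,0,0.045],"delta_rot":[0,0,0],"hand":0.07}])

```text
clock: 7.25
ee_pos: [0.5634, 0.1227, 0.0963]
ee_rot: [[-0.006, -0.072, 0.997], [-0.0, 0.997, 0.072], [-1.0, 0.0, -0.006]]
contact_force: [0.2, -0.3, 1.4]
opening: 0.07
```

```bash
python3 - <<'E'
from h import *
s=imaging.get_image("scene"); t=imaging.get_image("top");cv2.imwrite("pics/s3.png",s);cv2.imwrite("pics/t3.png",t)
a=cv2.resize(s[190:340,170:370],None,fx=2.6,fy=2.6,interpolation=cv2.INTER_CUBIC); b=cv2.resize(t[150:270,220:320],None,fx=2.6,fy=2.6,interpolation=cv2.INTER_CUBIC)
o=np.zeros((400,800,3),np.uint8);o[:a.shape[0],:a.shape[1]]=a;o[:b.shape[0],530:530+b.shape[1]]=b;cv2.imwrite("pics/m3.png",o)
for n,i in(("top",t),("scene",s)):
    h=cv2.cvtColor(i,cv2.COLOR_BGR2HSV).astype(int); m=((h[...,0]<10)|(h[...,0]>172))&(h[...,1]>120)&(h[...,2]>90)
    m[:, :200]=0; m[:150]=0; m[330:]=0; m[:,400:]=0
    for c in blobs(m,30): r=cv2.minAreaRect(c); print(n,r,plane(n,np.r_[[r[0]],cv2.boxPoints(r)],.026)[:,:2].tolist())
to([.52,.12,.1],4.5)
E
```

```text
scene ((262.5384216308594, 316.6922912597656), (22.742708206176758, 36.61021423339844), 33.690067291259766) [[0.5457336306602519, 0.13529961255933065], [0.5682553867050448, 0.1757169355417818], [0.5779544574484976, 0.07530677760074056], [0.5223545800494538, 0.09343784327949323], [0.5162772112583655, 0.19021727743251549]]
scene ((210.0, 275.5), (19.0, 20.0), 90.0) [[0.7191361621978927, 0.06863014486712693], [0.759619980335177, 0.049347432419373005], [0.718128502215193, 0.02907429577464593], [0.6804361973186799, 0.08710074158685044], [0.7201202730634578, 0.10654342756880841]]
scene ((220.21234130859375, 201.23287963867188), (9.24625015258789, 8.192880630493164), 69.44395446777344) [[0.876732451891902, -0.21523397053143534], [0.8987509243197384, -0.22169140715176072], [0.888288864624884, -0.24405189700575425], [0.8550910689172555, -0.20888565618689003], [0.8655569742677726, -0.18734472627422571]]
clk 7.35 pos [0.5667 0.1243 0.1035] yaw 4.16 open 0.0699 F [ 0.4812  1.2202 -0.2143] M [ 0.0575 -0.0972  0.0542] q [ 13.8  33.2 -38.3 104.2  25.9  51.2 -32.3]
travel [ 0.0032 -0.0009 -0.0469] rot [-0.0059  0.0061 -0.0008]
```

View pics/m3.png

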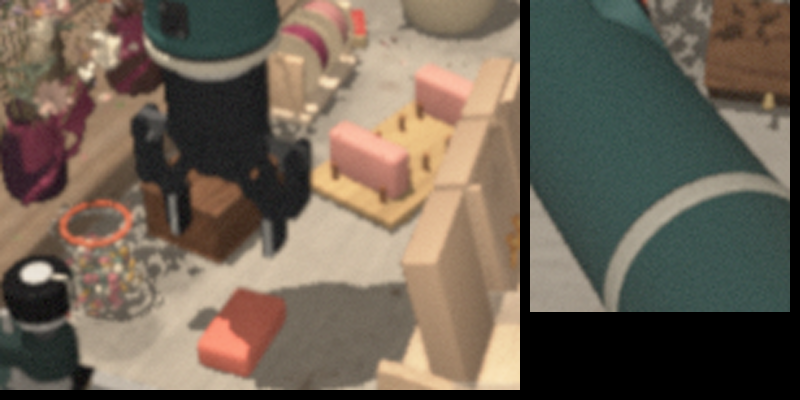

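The bar lies flat on its broad side on the table (crop (243,330)), and the pink bars are untouched. I'll measure its position from the scene view's top-face corners.

```bash
python3 - <<'E'
from h import *
s=cv2.imread("pics/s3.png"); h=cv2.cvtColor(s,cv2.COLOR_BGR2HSV).astype(int)
m=((h[...,0]<12)|(h[...,0]>170))&(h[...,1]>110)&(h[...,2]>60); m[:295]=0;m[340:]=0;m[:,:240]=0;m[:,290:]=0
c=blobs(m,30)[0]; a=cv2.approxPolyDP(c,1.6,True).reshape(-1,2); print("hull",a.tolist())
for q in a: print(q,plane("scene",[q],.026)[0,:2],plane("scene",[q],0.0)[0,:2])
# predicted silhouette of bar at nominal
for cx,cy,yw in [(.556,.121,4.2)]:
    w=np.radians(yw);X=np.array([np.cos(w),np.sin(w),0]);Y=np.array([-np.sin(w),np.cos(w),0])
    P=[np.array([cx,cy,z])+i*.0225*X+j*.038*Y for z in(0.001,.025) for i in(-1,1) for j in (-1,1)]
    hull=cv2.convexHull(proj("scene",P).astype(np.float32)).reshape(-1,2); print("pred",hull.round(1).tolist(),hull.min(0),hull.max(0), "meas",c.reshape(-1,2).min(0),c.reshape(-1,2).max(0))
    M=cv2.moments(hull); print(M["m10"]/M["m00"],M["m01"]/M["m00"]); M=cv2.moments(c); print(M["m10"]/M["m00"],M["m01"]/M["m00"])
    print("centroid diff on plane", plane("scene",[(M["m10"]/M["m00"],M["m01"]/M["m00"])],.015), plane("scene",[hull.mean(0)],.015))
E
```

```text
hull [[262, 301], [251, 313], [246, 324], [249, 330], [264, 334], [277, 316], [279, 307], [276, 304]]
[262 301] [0.5709 0.0931] [0.5868 0.0676]
[251 313] [0.5727 0.136 ] [0.5887 0.1118]
[246 324] [0.5651 0.1689] [0.5808 0.1459]
[249 330] [0.5508 0.1813] [0.566  0.1586]
[264 334] [0.5183 0.178 ] [0.5324 0.1553]
[277 316] [0.52   0.1205] [0.5342 0.0958]
[279 307] [0.5294 0.0942] [0.5439 0.0687]
[276 304] [0.5396 0.0886] [0.5544 0.0629]
pred [[279.29998779296875, 311.29998779296875], [264.20001220703125, 334.5], [244.5, 328.79998779296875], [243.6999969482422, 320.20001220703125], [259.70001220703125, 297.70001220703125], [279.0, 302.79998779296875]] [243.6845 297.6547] [279.2962 334.5016] meas [246 301] [279 334]
261.65711144482754 316.00622671489566
262.5809662539451 317.38965768390386
centroid diff on plane [[0.551  0.1269 0.015 ]] [[0.5549 0.1236 0.015 ]]
```

```bash
python3 - <<'E'
from h import *
s=cv2.imread("pics/scene0.png")
# nest stops' outer corners from the scene crop (scale 2.7, offset 130,270, paste 335)
o=lambda p:np.array(p)-[335,0]
C=np.array([o(p)/2.7+[130,270] for p in [(616,208),(697,232),(648,328),(558,297)]])
P=plane("scene",C,.033)[:,:2]; print(P,P.mean(0))
to([.5545,.1215,.003],4.2)
E
```

```text
[[0.5486 0.2403]
 [0.4856 0.2354]
 [0.4724 0.3242]
 [0.5399 0.3279]] [0.5116 0.282 ]
clk 7.35 pos [0.5667 0.1243 0.1035] yaw 4.16 open 0.0699 F [ 0.4812  1.2202 -0.2143] M [ 0.0575 -0.0972  0.0542] q [ 13.8  33.2 -38.3 104.2  25.9  51.2 -32.3]
travel [ 0.1004 -0.002  -0.013 ] rot [-0.0007  0.0061 -0.0008]
```

>>> send_rows(motion=[{"travel":[0.01,-0.003,-0.012],"delta_rot":[0,0,0],"hand":0.07},{"travel":[0.035,-0.003,-0.012],"delta_rot":[0,0.005,0],"hand":0.07},{"travel":[0.06,-0.003,-0.012],"delta_rot":[0,0.005,0],"hand":0.07},{"travel":[0.08,-0.003,-0.012],"delta_rot":[0,0.005,0],"hand":0.07},{"travel":[0.092,-0.003,-0.012],"delta_rot":[0,0.005,0],"hand":0.07},{"travel":[0.1,-0.003,-0.012],"delta_rot":[0,0.005,0],"hand":0.07},{"travel":[0.1,-0.003,-0.012],"delta_rot":[0,0.005,0],"hand":0.06},{"travel":[0.1,-0.003,-0.012],"delta_rot":[0,0.005,0],"hand":0.05},{"travel":[0.1,-0.003,-0.012],"delta_rot":[0,0.005,0],"hand":0.035},{"travel":[0.1,-0.003,-0.012],"delta_rot":[0,0.005,0],"hand":0.035}], grip_force=30)

```text
clock: 8.35
ee_pos: [0.5536, 0.1195, -0.0005]
ee_rot: [[-0.004, -0.072, 0.997], [-0.0, 0.997, 0.072], [-1.0, 0.0, -0.004]]
contact_force: [-2.2, 0.2, 8.0]
opening: 0.0448
```

```bash
python3 -c "
from h import *
to([.5175,.277,.055],4.5)"
```

```text
clk 8.35 pos [ 0.5536  0.1195 -0.0005] yaw 4.12 open 0.0448 F [-2.1739  0.2222  7.9946] M [ 0.0238  0.283  -0.01  ] q [ 10.   40.9 -32.7 107.8  32.5  41.  -37.6]
travel [-0.0554  0.1597 -0.0249] rot [-0.0066 -0.0036 -0.0002]
```

>>> send_rows(motion=[{"travel":[-0.01,0,0],"delta_rot":[0,0,0],"hand":0.035},{"travel":[-0.035,0,0],"delta_rot":[0,0,0],"hand":0.035},{"travel":[-0.056,0.025,-0.004],"delta_rot":[0,0,0],"hand":0.035},{"travel":[-0.056,0.06,-0.01],"delta_rot":[-0.006,0,0],"hand":0.035},{"travel":[-0.056,0.095,-0.015],"delta_rot":[-0.006,0,0],"hand":0.035},{"travel":[-0.056,0.125,-0.02],"delta_rot":[-0.006,0,0],"hand":0.035},{"travel":[-0.056,0.145,-0.023],"delta_rot":[-0.006,0,0],"hand":0.035},{"travel":[-0.056,0.155,-0.025],"delta_rot":[-0.006,0,0],"hand":0.035},{"travel":[-0.056,0.16,-0.025],"delta_rot":[-0.006,0,0],"hand":0.035},{"travel":[-0.056,0.16,-0.025],"delta_rot":[-0.006,0,0],"hand":0.035}])

```text
clock: 9.35
ee_pos: [0.5171, 0.2768, 0.0549]
ee_rot: [[-0.005, -0.078, 0.997], [-0.0, 0.997, 0.078], [-1.0, -0.0, -0.005]]
contact_force: [-0.4, -0.1, -0.5]
opening: 0.0445
```

```bash
python3 - <<'E'
from h import *
s=imaging.get_image("scene"); t=imaging.get_image("top");cv2.imwrite("pics/s4.png",s);cv2.imwrite("pics/t4.png",t)
a=cv2.resize(s[270:410,130:300],None,fx=3.2,fy=3.2,interpolation=cv2.INTER_CUBIC); b=cv2.resize(t[150:280,145:235],None,fx=2.7,fy=2.7,interpolation=cv2.INTER_CUBIC)
o=np.zeros((450,800,3),np.uint8);o[:a.shape[0],:a.shape[1]]=a;o[:b.shape[0],550:550+b.shape[1]]=b;cv2.imwrite("pics/m4.png",o)
to([.5175,.277,.024],4.5)
E
```

```text
clk 9.45 pos [0.5174 0.2759 0.0547] yaw 4.39 open 0.0448 F [ 0.6095 -0.42   -1.1854] M [0.016  0.0498 0.0842] q [ -3.7  38.  -36.3 104.1  29.2  47.9 -50. ]
travel [0.0307 0.0011 0.0004] rot [-0.0019 -0.005   0.0005]
```

View pics/m4.png

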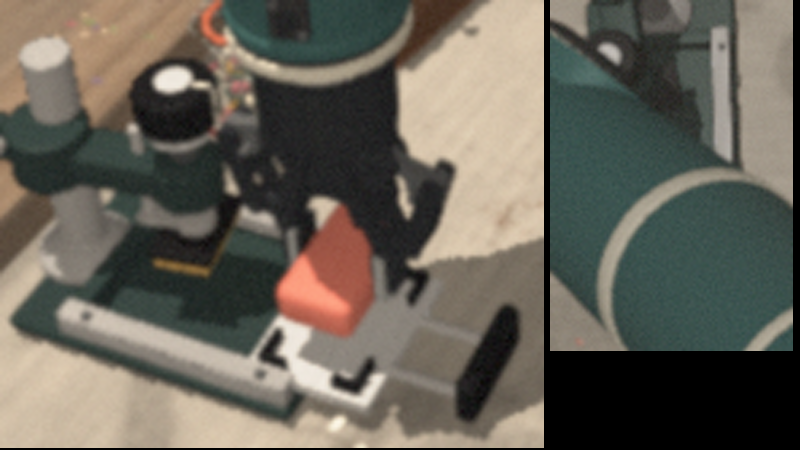

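The bar is held flat above the nest, with its near end at crop (315,320), and the gripper is clear of the cap. I'll overlay the predicted nest and bar outlines to check the offsets.

```bash
python3 - <<'E'
from h import *
s0=cv2.imread("pics/scene0.png");t0=cv2.imread("pics/top0.png");s4=cv2.imread("pics/s4.png")
def fr(c,yw):
    w=np.radians(yw);return np.array([np.cos(w),np.sin(w),0]),np.array([-np.sin(w),np.cos(w),0])
X,Y=fr(0,4.5);N=np.array([.5175,.277,.024])
rect=lambda a,b,z,c=N:[np.r_[c[:2],z]+i*a*X+j*b*Y for i,j in((-1,-1),(1,-1),(1,1),(-1,1))]
def draw(img,n,x,y,w,h,s,polys):
    o=cv2.resize(img[y:y+h,x:x+w],None,fx=s,fy=s,interpolation=cv2.INTER_CUBIC)
    for P,col in polys:
        q=((proj(n,P)-[x,y]+.5)*s-.5).round().astype(np.int32); cv2.polylines(o,[q],True,col,1,cv2.LINE_AA)
    return o
inn=[(rect(.027,.0425,.024),(0,0,255)),(rect(.027,.0425,.033),(255,0,0))]
a=draw(t0,"top",160,205,52,45,7,inn)
b=draw(s0,"scene",205,335,70,60,6,inn)
B=np.array([.5174,.2759,0]);p=rect(.0235,.039,.0547,B);p2=rect(.0235,.039,.0807,B)
c=draw(s4,"scene",205,325,70,60,6,[(p,(0,255,0)),(p2,(255,0,0)),]+inn[:1])
o=np.zeros((600,800,3),np.uint8)
for im,(u,v) in((a,(0,0)),(b,(370,0)),):
    hh,ww=min(im.shape[0],600-v),min(im.shape[1],800-u);o[v:v+hh,u:u+ww]=im[:hh,:ww]
c=c[:,:];hh=min(c.shape[0],600-325)
o2=np.zeros((720,800,3),np.uint8);o2[:600]=o;o2[365:725][:355,0:420]=c[:355];o2=cv2.resize(o2,(666,600),interpolation=cv2.INTER_AREA);cv2.imwrite("pics/ov.png",o2)
E
```

```text
(no output)
```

View pics/ov.png

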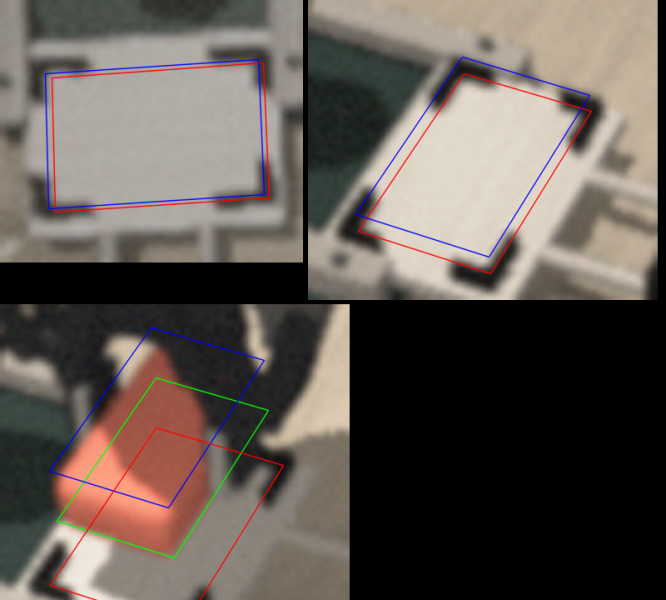

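The overlays agree with the images within about 1 px (2 mm) for both nest and bar, so I'll lower the bar and check the force.

>>> send_rows(motion=[{"travel":[0.004,0.0006,0.0005],"delta_rot":[0,-0.005,0],"hand":0.035},{"travel":[0.01,0.0006,0.0005],"delta_rot":[0,-0.005,0],"hand":0.035},{"travel":[0.015,0.0006,0.0005],"delta_rot":[0,-0.005,0],"hand":0.035},{"travel":[0.02,0.0006,0.0005],"delta_rot":[0,-0.005,0],"hand":0.035},{"travel":[0.024,0.0006,0.0005],"delta_rot":[0,-0.005,0],"hand":0.035},{"travel":[0.027,0.0006,0.0005],"delta_rot":[0,-0.005,0],"hand":0.035},{"travel":[0.029,0.0006,0.0005],"delta_rot":[0,-0.005,0],"hand":0.035},{"travel":[0.0305,0.0006,0.0005],"delta_rot":[0,-0.005,0],"hand":0.035},{"travel":[0.0305,0.0006,0.0005],"delta_rot":[0,-0.005,0],"hand":0.035},{"travel":[0.0305,0.0006,0.0005],"delta_rot":[0,-0.005,0],"hand":0.035}])

```text
clock: 10.45
ee_pos: [0.5172, 0.2778, 0.0243]
ee_rot: [[0.0, -0.078, 0.997], [0.0, 0.997, 0.078], [-1.0, 0.0, 0.0]]
contact_force: [-0.2, -0.1, -0.8]
opening: 0.0448
```

```bash
python3 -c "
from h import *
to([.518,.2765,.0235],4.5)"
```

```text
clk 10.45 pos [0.5172 0.2778 0.0243] yaw 4.47 open 0.0448 F [-0.2002 -0.1132 -0.8447] M [ 0.0171 -0.0218 -0.0121] q [ -5.2  40.4 -34.5 104.7  31.4  44.8 -51.8]
travel [ 0.0008 -0.0014  0.0007] rot [-0.0005  0.0001 -0.0001]
```

>>> send_rows(motion=[{"travel":[0.0008,-0.0006,0.0004],"delta_rot":[0,0,0],"hand":0.035},{"travel":[0.0008,-0.0006,0.0004],"delta_rot":[0,0,0],"hand":0.048},{"travel":[0.0008,-0.0006,0.0004],"delta_rot":[0,0,0],"hand":0.055},{"travel":[0.0008,-0.0006,0.0004],"delta_rot":[0,0,0],"hand":0.062},{"travel":[0.0008,-0.0006,0.0004],"delta_rot":[0,0,0],"hand":0.062},{"travel":[-0.005,-0.0006,0.0004],"delta_rot":[0,0,0],"hand":0.062},{"travel":[-0.025,-0.0006,0.0004],"delta_rot":[0,0,0],"hand":0.062},{"travel":[-0.05,-0.0006,0.0004],"delta_rot":[0,0,0],"hand":0.062},{"travel":[-0.08,-0.0006,-0.01],"delta_rot":[0,0,0],"hand":0.062},{"travel":[-0.1,-0.0006,-0.03],"delta_rot":[0,0,0],"hand":0.062}])

```text
clock: 11.45
ee_pos: [0.488, 0.2752, 0.1263]
ee_rot: [[0.002, -0.077, 0.997], [0.001, 0.997, 0.077], [-1.0, 0.001, 0.002]]
contact_force: [0.5, 0.5, -0.5]
opening: 0.062
```

```bash
python3 -c "
from h import *
to([.375,.268,.12],4.5)"
```

```text
clk 11.45 pos [0.488  0.2752 0.1263] yaw 4.42 open 0.062 F [ 0.4811  0.5321 -0.5478] M [ 0.0284 -0.0126 -0.0022] q [ -0.9  30.  -40.6 106.1  24.2  52.6 -48.3]
travel [ 0.0061  0.0016 -0.1132] rot [-0.0013  0.0017 -0.0011]
```

>>> send_rows(motion=[{"travel":[0,0.001,-0.02],"delta_rot":[0,0,0],"hand":0.0},{"travel":[0,0.002,-0.05],"delta_rot":[0,0,0],"hand":0.0},{"travel":[0,0.004,-0.08],"delta_rot":[0,0,0],"hand":0.0},{"travel":[0,0.006,-0.1],"delta_rot":[0,0,0],"hand":0.0},{"travel":[0.005,0.006,-0.113],"delta_rot":[0,0,0],"hand":0.0},{"travel":[0.02,0.006,-0.115],"delta_rot":[0,0,0],"hand":0.0},{"travel":[0.04,0.006,-0.115],"delta_rot":[0,0,0],"hand":0.0},{"travel":[0.06,0.006,-0.115],"delta_rot":[0,0,0],"hand":0.0},{"travel":[0.08,0.006,-0.115],"delta_rot":[0,0,0],"hand":0.0},{"travel":[0.08,0.006,-0.115],"delta_rot":[0,0,0],"hand":0.0}])

```text
clock: 12.45
ee_pos: [0.3713, 0.2712, 0.0424]
ee_rot: [[-0.003, -0.078, 0.997], [-0.001, 0.997, 0.078], [-1.0, -0.001, -0.003]]
contact_force: [0.8, 1.3, 0.5]
opening: -0.0001
```

```bash
python3 - <<'E'
from h import *
s=imaging.get_image("scene"); t=imaging.get_image("top");cv2.imwrite("pics/s5.png",s);cv2.imwrite("pics/t5.png",t)
a=cv2.resize(s[290:410,170:310],None,fx=3.6,fy=3.6,interpolation=cv2.INTER_CUBIC); b=cv2.resize(t[150:280,150:225],None,fx=3.6,fy=3.6,interpolation=cv2.INTER_CUBIC)
o=np.zeros((470,800,3),np.uint8);o[:a.shape[0],:a.shape[1]]=a;o[:b.shape[0],520:520+b.shape[1]]=b[:470,:280];cv2.imwrite("pics/m5.png",o)
h=cv2.cvtColor(t,cv2.COLOR_BGR2HSV).astype(int); m=((h[...,0]<12)|(h[...,0]>172))&(h[...,1]>110)&(h[...,2]>90); m[:200]=0;m[255:]=0;m[:,:150]=0;m[:,220:]=0
for c in blobs(m,30): r=cv2.minAreaRect(c); print(r,plane("top",np.r_[[r[0]],cv2.boxPoints(r)],.05)[:,:2].tolist())
to([.375,.274,.026],4.5)
E
```

```text
((183.7764129638672, 227.13430786132812), (19.23331069946289, 34.261932373046875), 87.61405944824219) [[0.515617003264769, 0.2775776192551632], [0.535632671588512, 0.3185787347920312], [0.5397127266452125, 0.24051385454041901], [0.4957286022427808, 0.23686855327891493], [0.4916162990359463, 0.31453563988311734]]
clk 12.55 pos [0.3722 0.2721 0.0444] yaw 4.49 open 0.0002 F [ 0.5091 -0.0702 -0.0168] M [-0.032   0.0422  0.0125] q [ -7.7  29.2 -38.3 122.   29.4  38.1 -61.7]
travel [0.0184 0.0017 0.003 ] rot [-0.0002 -0.0005 -0.0001]
```

View pics/m5.png

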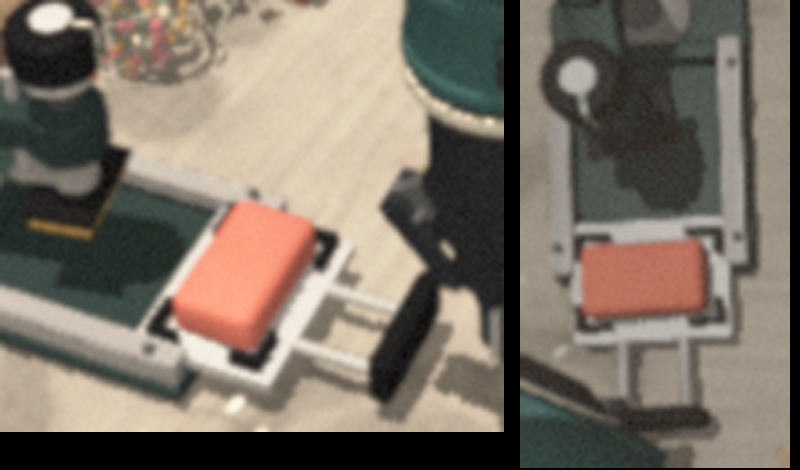

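The bar sits flat between the corner stops in both views, centred at about (0.516, 0.278). Next I lower behind the handle and push.

>>> send_rows(motion=[{"travel":[0.008,0,0],"delta_rot":[0,0,0],"hand":0},{"travel":[0.018,0,0],"delta_rot":[0,0,0.0],"hand":0},{"travel":[0.018,0,0.006],"delta_rot":[0,0,0],"hand":0},{"travel":[0.018,0,0.016],"delta_rot":[0,0,0],"hand":0},{"travel":[0.018,0,0.023],"delta_rot":[0,0,0],"hand":0},{"travel":[0.018,0,0.029],"delta_rot":[0,0,0],"hand":0},{"travel":[0.018,0,0.035],"delta_rot":[0,0,0],"hand":0},{"travel":[0.018,0,0.042],"delta_rot":[0,0,0],"hand":0},{"travel":[0.018,0,0.05],"delta_rot":[0,0,0],"hand":0},{"travel":[0.018,0,0.058],"delta_rot":[0,0,0],"hand":0}])

```text
clock: 13.55
ee_pos: [0.4305, 0.2764, 0.0262]
ee_rot: [[-0.0, -0.078, 0.997], [-0.0, 0.997, 0.078], [-1.0, -0.0, -0.0]]
contact_force: [-2.3, -0.5, 2.3]
opening: -0.0001
```

>>> send_rows(motion=[{"travel":[0,0,0.007],"delta_rot":[0,0,0],"hand":0},{"travel":[0,0,0.014],"delta_rot":[0,0,0.0],"hand":0},{"travel":[0,0,0.021],"delta_rot":[0,0,0],"hand":0},{"travel":[0,0,0.028],"delta_rot":[0,0,0],"hand":0},{"travel":[0,0,0.034],"delta_rot":[0,0,0],"hand":0},{"travel":[0,0,0.04],"delta_rot":[0,0,0],"hand":0},{"travel":[0,0,0.045],"delta_rot":[0,0,0],"hand":0},{"travel":[0,0,0.05],"delta_rot":[0,0,0],"hand":0},{"travel":[0,0,0.053],"delta_rot":[0,0,0],"hand":0},{"travel":[0,0,0.055],"delta_rot":[0,0,0],"hand":0}])

```text
clock: 14.55
ee_pos: [0.4851, 0.2806, 0.0261]
ee_rot: [[-0.0, -0.078, 0.997], [0.0, 0.997, 0.078], [-1.0, 0.0, -0.0]]
contact_force: [-3.1, -2.2, 1.7]
opening: 0.0001
```

>>> send_rows(motion=[{"travel":[0,0,0.002],"delta_rot":[0,0,0],"hand":0},{"travel":[0,0,0.004],"delta_rot":[0,0,0.0],"hand":0},{"travel":[0,0,0.006],"delta_rot":[0,0,0],"hand":0},{"travel":[0,0,0.0075],"delta_rot":[0,0,0],"hand":0},{"travel":[0,0,0.009],"delta_rot":[0,0,0],"hand":0},{"travel":[0,0,0.01],"delta_rot":[0,0,0],"hand":0},{"travel":[0,0,0.011],"delta_rot":[0,0,0],"hand":0},{"travel":[0,0,0.012],"delta_rot":[0,0,0],"hand":0},{"travel":[0,0,0.0125],"delta_rot":[0,0,0],"hand":0},{"travel":[0,0,0.013],"delta_rot":[0,0,0],"hand":0}])

```text
clock: 15.55
ee_pos: [0.4978, 0.2817, 0.0262]
ee_rot: [[-0.0, -0.078, 0.997], [0.0, 0.997, 0.078], [-1.0, 0.0, -0.0]]
contact_force: [-3.0, -2.1, -0.8]
opening: -0.0
```

>>> send_rows(motion=[{"travel":[0,0,0.001],"delta_rot":[0,0,0],"hand":0},{"travel":[0,0,0.0015],"delta_rot":[0,0,0.0],"hand":0},{"travel":[0,0,0.002],"delta_rot":[0,0,0],"hand":0},{"travel":[0,0,0.0025],"delta_rot":[0,0,0],"hand":0},{"travel":[0,0,0.003],"delta_rot":[0,0,0],"hand":0},{"travel":[0,0,0.0035],"delta_rot":[0,0,0],"hand":0},{"travel":[0,0,0.004],"delta_rot":[0,0,0],"hand":0},{"travel":[0,0,0.0045],"delta_rot":[0,0,0],"hand":0},{"travel":[0,0,0.005],"delta_rot":[0,0,0],"hand":0},{"travel":[0,0,0.005],"delta_rot":[0,0,0],"hand":0}])

```text
clock: 16.55
ee_pos: [0.502, 0.282, 0.0261]
ee_rot: [[-0.001, -0.078, 0.997], [-0.001, 0.997, 0.078], [-1.0, -0.0, -0.001]]
contact_force: [-8.0, -3.3, 3.9]
opening: 0.0003
```

>>> send_rows(motion=[{"travel":[0,0,0.0005],"delta_rot":[0,0,0],"hand":0},{"travel":[0,0,0.001],"delta_rot":[0,0,0.0],"hand":0},{"travel":[0,0,0.0015],"delta_rot":[0,0,0],"hand":0},{"travel":[0,0,0.002],"delta_rot":[0,0,0],"hand":0},{"travel":[0,0,0.002],"delta_rot":[0,0,0],"hand":0},{"travel":[0,0,0.002],"delta_rot":[0,0,0],"hand":0},{"travel":[0,0,0.002],"delta_rot":[0,0,0],"hand":0},{"travel":[0,0,0.002],"delta_rot":[0,0,0],"hand":0},{"travel":[0,0,0.002],"delta_rot":[0,0,0],"hand":0},{"travel":[0,0,0.002],"delta_rot":[0,0,0],"hand":0}])

```text
clock: 17.55
ee_pos: [0.5022, 0.282, 0.0259]
ee_rot: [[-0.004, -0.079, 0.997], [-0.002, 0.997, 0.079], [-1.0, -0.002, -0.004]]
contact_force: [-20.3, -6.9, 13.1]
opening: 0.0001
```

```bash
python3 -c "
from h import *
to([.47,.279,.026],4.5)"
```

```text
clk 17.55 pos [0.5022 0.282  0.0259] yaw 4.54 open 0.0001 F [-20.3366  -6.9449  13.1084] M [-1.3138  4.1596 -0.0584] q [ -5.5  39.7 -35.2 106.1  31.6  44.6 -53.3]
travel [ 0.0001 -0.0005 -0.0324] rot [ 0.0007 -0.0041  0.0016]
```

The bed has stopped moving and the force climbed to 20 N, so it's home. Now I retreat, rise and turn toward the cap.

>>> send_rows(motion=[{"travel":[0,0,-0.01],"delta_rot":[0,0,0],"hand":0},{"travel":[0,0,-0.025],"delta_rot":[0,0,0],"hand":0},{"travel":[-0.01,0,-0.037],"delta_rot":[0,0,0],"hand":0},{"travel":[-0.045,0,-0.038],"delta_rot":[0,0,0],"hand":0},{"travel":[-0.085,0,-0.038],"delta_rot":[-0.14,0,0],"hand":0.03},{"travel":[-0.125,0,-0.038],"delta_rot":[-0.28,0,0],"hand":0.065},{"travel":[-0.165,0,-0.035],"delta_rot":[-0.42,0,0],"hand":0.065},{"travel":[-0.195,0,-0.02],"delta_rot":[-0.56,0,0],"hand":0.065},{"travel":[-0.21,0,0.01],"delta_rot":[-0.7,0,0],"hand":0.065},{"travel":[-0.214,0,0.04],"delta_rot":[-0.84,0,0],"hand":0.065}])

```text
clock: 18.55
ee_pos: [0.5462, 0.2857, 0.2437]
ee_rot: [[0.005, -0.798, 0.603], [0.001, 0.603, 0.798], [-1.0, -0.003, 0.004]]
contact_force: [-0.3, 0.2, -0.5]
opening: 0.0651
```

```bash
python3 - <<'E'
from h import *
s=imaging.get_image("scene"); t=imaging.get_image("top");cv2.imwrite("pics/s6.png",s);cv2.imwrite("pics/t6.png",t)
a=cv2.resize(s[270:410,130:300],None,fx=3.0,fy=3.0,interpolation=cv2.INTER_CUBIC); b=cv2.resize(t[150:280,145:235],None,fx=3.0,fy=3.0,interpolation=cv2.INTER_CUBIC)
o=np.zeros((450,800,3),np.uint8);o[:a.shape[0],:a.shape[1]]=a;o[:b.shape[0],520:520+b.shape[1]]=b;cv2.imwrite("pics/m6.png",o)
to([.611,.286,.24],90)
E
```

```text
clk 18.65 pos [0.5478 0.2847 0.2413] yaw 52.73 open 0.065 F [-0.2287 -0.724  -0.377 ] M [-0.0477  0.1086  0.0005] q [  8.   32.2 -54.3  91.8  27.4  70.2   1.1]
travel [ 0.0014 -0.0495  0.0393] rot [-0.6505  0.0022  0.0012]
```

View pics/m6.png

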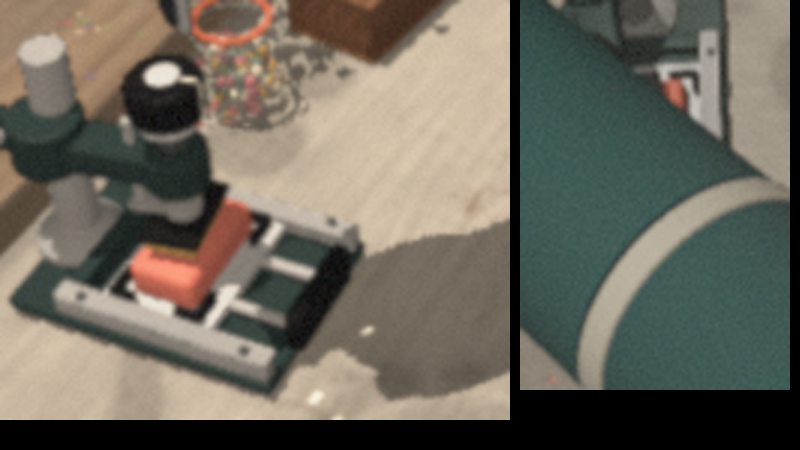

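The bed is home with the bar under the stamp, and the cap is at crop (165,95) with its white line to the right. Now I go above the cap.

>>> send_rows(motion=[{"travel":[0,-0.02,0.015],"delta_rot":[-0.14,0,0],"hand":0.065},{"travel":[0,-0.04,0.03],"delta_rot":[-0.28,0,0],"hand":0.065},{"travel":[0,-0.05,0.039],"delta_rot":[-0.42,0,0],"hand":0.065},{"travel":[0,-0.05,0.039],"delta_rot":[-0.56,0,0],"hand":0.065},{"travel":[0.01,-0.05,0.039],"delta_rot":[-0.65,0.002,0.001],"hand":0.065},{"travel":[0.025,-0.05,0.039],"delta_rot":[-0.65,0.002,0.001],"hand":0.065},{"travel":[0.04,-0.05,0.039],"delta_rot":[-0.65,0.002,0.001],"hand":0.065},{"travel":[0.04,-0.05,0.039],"delta_rot":[-0.65,0.002,0.001],"hand":0.065},{"travel":[0.04,-0.05,0.039],"delta_rot":[-0.65,0.002,0.001],"hand":0.065},{"travel":[0.04,-0.05,0.039],"delta_rot":[-0.65,0.002,0.001],"hand":0.065}])

```text
clock: 19.65
ee_pos: [0.6082, 0.2862, 0.2009]
ee_rot: [[-0.001, -1.0, 0.004], [-0.001, 0.004, 1.0], [-1.0, 0.001, -0.001]]
contact_force: [1.0, -0.4, -0.6]
opening: 0.0651
```

```bash
python3 - <<'E'
from h import *
to([.6115,.2855,.143],90)
E
```

```text
clk 19.65 pos [0.6082 0.2862 0.2009] yaw 89.8 open 0.0651 F [ 1.0169 -0.4491 -0.5948] M [0.0323 0.0008 0.0184] q [  8.7  42.9 -58.3  85.3  37.3  72.9  35.9]
travel [ 0.0579 -0.0034 -0.0006] rot [-0.0036 -0.0011 -0.0009]
```

>>> send_rows(motion=[{"travel":[0.005,-0.003,-0.0005],"delta_rot":[0,0,0],"hand":0.065},{"travel":[0.015,-0.003,-0.0005],"delta_rot":[0,0,0],"hand":0.065},{"travel":[0.028,-0.003,-0.0005],"delta_rot":[0,0,0],"hand":0.065},{"travel":[0.042,-0.003,-0.0005],"delta_rot":[0,0,0],"hand":0.065},{"travel":[0.053,-0.003,-0.0005],"delta_rot":[0,0,0],"hand":0.065},{"travel":[0.058,-0.003,-0.0005],"delta_rot":[0,0,0],"hand":0.065},{"travel":[0.058,-0.003,-0.0005],"delta_rot":[0,0,0],"hand":0.06},{"travel":[0.058,-0.003,-0.0005],"delta_rot":[0,0,0],"hand":0.05},{"travel":[0.058,-0.003,-0.0005],"delta_rot":[0,0,0],"hand":0.035},{"travel":[0.058,-0.003,-0.0005],"delta_rot":[0,0,0],"hand":0.035}], grip_force=50)

```text
clock: 20.65
ee_pos: [0.6111, 0.2863, 0.1431]
ee_rot: [[-0.0, -1.0, 0.002], [0.0, 0.002, 1.0], [-1.0, 0.0, 0.0]]
contact_force: [-0.5, 4.8, 3.0]
opening: 0.0456
```

>>> send_rows(motion=[{"travel":[0,0,0],"delta_rot":[0,0,0],"hand":0.035},{"travel":[0,0,0],"delta_rot":[0,0,0],"hand":0.035},{"travel":[0.0005,0,0],"delta_rot":[0.08,0,0],"hand":0.035},{"travel":[0.001,0,0],"delta_rot":[0.16,0,0],"hand":0.035},{"travel":[0.0013,0,0],"delta_rot":[0.24,0,0],"hand":0.035},{"travel":[0.0015,0,0],"delta_rot":[0.3,0,0],"hand":0.035},{"travel":[0.0015,0,0],"delta_rot":[0.3,0,0],"hand":0.035},{"travel":[0.0015,0,0],"delta_rot":[0.3,0,0],"hand":0.035},{"travel":[0.0015,0,0],"delta_rot":[0.3,0,0],"hand":0.035},{"travel":[0.0015,0,0],"delta_rot":[0.3,0,0],"hand":0.035}])

```text
clock: 21.65
ee_pos: [0.6111, 0.2866, 0.1418]
ee_rot: [[-0.0, -0.955, 0.298], [0.001, 0.298, 0.955], [-1.0, 0.0, 0.0]]
contact_force: [0.3, 7.0, 2.9]
opening: 0.0458
```

```bash
cat >> h.py <<'E'
def tq():
    s=readout.state(); R=np.array(s["ee_rot"]); print("clk",round(s["clock"],2),"pos",s["ee_pos"],"yaw",np.degrees(np.arctan2(R[1,2],R[0,2])).round(2),"open",round(s["opening"],4),"F",s["contact_force"],"M",s["ft_torque"],"tau7",s["tau"][6].round(3),"q7",s["q"][6].round(1))
E
python3 -c "
from h import *
tq()"
```

```text
clk 21.65 pos [0.6111 0.2866 0.1418] yaw 72.68 open 0.0458 F [0.3365 6.9974 2.9203] M [ 1.1998  0.0531 -0.1546] tau7 0.156 q7 18.7
```

>>> send_rows(motion=[{"travel":[0.0004,0.0002,0.0008],"delta_rot":[0.08,0,0],"hand":0.035},{"travel":[0.0008,0.0002,0.0008],"delta_rot":[0.16,0,0],"hand":0.035},{"travel":[0.0011,0.0002,0.0008],"delta_rot":[0.24,0,0],"hand":0.035},{"travel":[0.0015,0.0002,0.0008],"delta_rot":[0.32,0,0],"hand":0.035},{"travel":[0.0018,0.0002,0.0008],"delta_rot":[0.4,0,0],"hand":0.035},{"travel":[0.0022,0.0002,0.0008],"delta_rot":[0.48,0,0],"hand":0.035},{"travel":[0.0023,0.0002,0.0008],"delta_rot":[0.5,0,0],"hand":0.035},{"travel":[0.0023,0.0002,0.0008],"delta_rot":[0.5,0,0],"hand":0.035},{"travel":[0.0023,0.0002,0.0008],"delta_rot":[0.5,0,0],"hand":0.035},{"travel":[0.0023,0.0002,0.0008],"delta_rot":[0.5,0,0],"hand":0.035}])

```text
clock: 22.65
ee_pos: [0.6112, 0.2873, 0.1395]
ee_rot: [[-0.0, -0.695, 0.719], [0.0, 0.719, 0.695], [-1.0, 0.0, 0.0]]
contact_force: [1.0, 4.6, 5.9]
opening: 0.0453
```

```bash
python3 - <<'E'
from h import *
tq()
s=imaging.get_image("scene"); cv2.imwrite("pics/s7.png",s); tq()
E
```

```text
clk 22.65 pos [0.6112 0.2873 0.1395] yaw 44.04 open 0.0453 F [1.0411 4.6459 5.9278] M [ 0.9639  0.1621 -0.1408] tau7 0.159 q7 -7.1
clk 22.7 pos [0.6112 0.2873 0.1395] yaw 44.04 open 0.0458 F [-0.2707  5.6965  5.0825] M [ 0.9204  0.1795 -0.1793] tau7 0.16 q7 -7.1
```

>>> send_rows(motion=[{"travel":[0.0003,0,0],"delta_rot":[0.04,0,0],"hand":0.035},{"travel":[0.0005,0,0],"delta_rot":[0.08,0,0],"hand":0.035},{"travel":[0.0007,0,0],"delta_rot":[0.12,0,0],"hand":0.035},{"travel":[0.0007,0,0],"delta_rot":[0.15,0,0],"hand":0.035},{"travel":[0.0007,0,0],"delta_rot":[0.15,0,0],"hand":0.035},{"travel":[0.0007,0,0],"delta_rot":[0.15,0,0],"hand":0.035},{"travel":[0.0007,0,0],"delta_rot":[0.15,0,0],"hand":0.035},{"travel":[0.0007,0,0],"delta_rot":[0.15,0,0],"hand":0.035},{"travel":[0.0007,0,0],"delta_rot":[0.15,0,0],"hand":0.035},{"travel":[0.0007,0,0],"delta_rot":[0.15,0,0],"hand":0.035}])

```text
clock: 23.7
ee_pos: [0.6113, 0.2874, 0.1388]
ee_rot: [[-0.0, -0.58, 0.815], [0.001, 0.815, 0.58], [-1.0, 0.0, 0.0]]
contact_force: [0.5, 5.7, 5.5]
opening: 0.0457
```

```bash
python3 -c "
from h import *
tq()"
```

```text
clk 23.7 pos [0.6113 0.2874 0.1388] yaw 35.44 open 0.0457 F [0.518  5.694  5.4559] M [ 1.1142  0.1075 -0.1839] tau7 0.16 q7 -14.8
```

>>> send_rows(motion=[{"travel":[0.0003,0,0],"delta_rot":[0.04,0,0],"hand":0.035},{"travel":[0.0005,0,0],"delta_rot":[0.08,0,0],"hand":0.035},{"travel":[0.0007,0,0],"delta_rot":[0.12,0,0],"hand":0.035},{"travel":[0.0007,0,0],"delta_rot":[0.15,0,0],"hand":0.035},{"travel":[0.0007,0,0],"delta_rot":[0.15,0,0],"hand":0.035},{"travel":[0.0007,0,0],"delta_rot":[0.15,0,0],"hand":0.035},{"travel":[0.0007,0,0],"delta_rot":[0.15,0,0],"hand":0.035},{"travel":[0.0007,0,0],"delta_rot":[0.15,0,0],"hand":0.035},{"travel":[0.0007,0,0],"delta_rot":[0.15,0,0],"hand":0.035},{"travel":[0.0007,0,0],"delta_rot":[0.15,0,0],"hand":0.035}])

```text
clock: 24.7
ee_pos: [0.6113, 0.2874, 0.1381]
ee_rot: [[0.0, -0.452, 0.892], [0.001, 0.892, 0.452], [-1.0, 0.001, 0.0]]
contact_force: [0.5, 5.9, 4.1]
opening: 0.0454
```

```bash
python3 -c "
from h import *
tq()"
```

```text
clk 24.7 pos [0.6113 0.2874 0.1381] yaw 26.85 open 0.0454 F [0.4715 5.9446 4.1205] M [ 1.2426 -0.0185 -0.1709] tau7 0.159 q7 -22.5
```

>>> send_rows(motion=[{"travel":[0.0003,0,0],"delta_rot":[0.04,0,0],"hand":0.035},{"travel":[0.0005,0,0],"delta_rot":[0.08,0,0],"hand":0.035},{"travel":[0.0007,0,0],"delta_rot":[0.12,0,0],"hand":0.035},{"travel":[0.0007,0,0],"delta_rot":[0.15,0,0],"hand":0.035},{"travel":[0.0007,0,0],"delta_rot":[0.15,0,0],"hand":0.035},{"travel":[0.0007,0,0],"delta_rot":[0.15,0,0],"hand":0.035},{"travel":[0.0007,0,0],"delta_rot":[0.15,0,0],"hand":0.035},{"travel":[0.0007,0,0],"delta_rot":[0.15,0,0],"hand":0.035},{"travel":[0.0007,0,0],"delta_rot":[0.15,0,0],"hand":0.035},{"travel":[0.0007,0,0],"delta_rot":[0.15,0,0],"hand":0.035}])

```text
clock: 25.7
ee_pos: [0.6114, 0.2875, 0.1374]
ee_rot: [[0.0, -0.313, 0.95], [0.001, 0.95, 0.313], [-1.0, 0.001, 0.0]]
contact_force: [2.2, 6.9, 3.5]
opening: 0.0454
```

```bash
python3 - <<'E'
from h import *
tq()
a=cv2.imread("pics/s6.png");b=imaging.get_image("scene");cv2.imwrite("pics/s8.png",b)
f=lambda i:cv2.resize(i[275:365,155:245],None,fx=4.4,fy=4.4,interpolation=cv2.INTER_CUBIC)
cv2.imwrite("pics/m8.png",np.hstack([f(a),f(b)]))
E
```

```text
clk 25.7 pos [0.6114 0.2875 0.1374] yaw 18.26 open 0.0454 F [2.235  6.8901 3.5023] M [ 1.3843 -0.1381 -0.1719] tau7 0.158 q7 -30.1
```

View pics/m8.png

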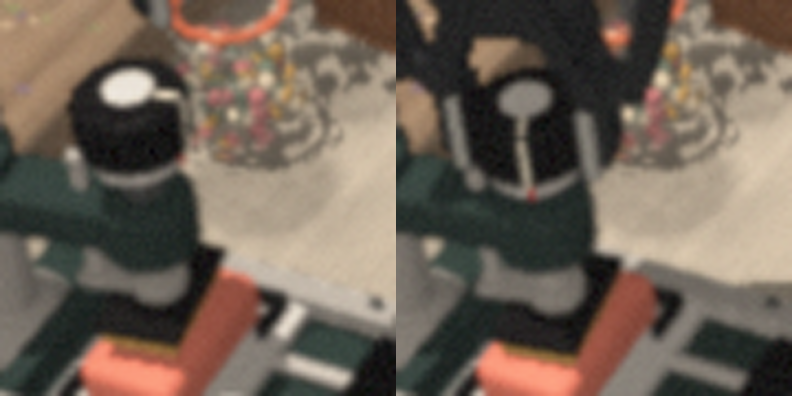

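The cap has turned with its collar. The white line at (525,150) and the red mark at (531,193) are still in line, both facing the camera, and the stamp is lower. I'll continue in small steps.

>>> send_rows(motion=[{"travel":[0.0003,0,0],"delta_rot":[0.04,0,0],"hand":0.035},{"travel":[0.0005,0,0],"delta_rot":[0.08,0,0],"hand":0.035},{"travel":[0.0007,0,0],"delta_rot":[0.12,0,0],"hand":0.035},{"travel":[0.0007,0,0],"delta_rot":[0.15,0,0],"hand":0.035},{"travel":[0.0007,0,0],"delta_rot":[0.15,0,0],"hand":0.035},{"travel":[0.0007,0,0],"delta_rot":[0.15,0,0],"hand":0.035},{"travel":[0.0007,0,0],"delta_rot":[0.15,0,0],"hand":0.035},{"travel":[0.0007,0,0],"delta_rot":[0.15,0,0],"hand":0.035},{"travel":[0.0007,0,0],"delta_rot":[0.15,0,0],"hand":0.035},{"travel":[0.0007,0,0],"delta_rot":[0.15,0,0],"hand":0.035}])

```text
clock: 26.75
ee_pos: [0.6115, 0.2876, 0.1368]
ee_rot: [[0.0, -0.168, 0.986], [0.001, 0.986, 0.168], [-1.0, 0.001, 0.001]]
contact_force: [3.1, 7.0, 3.2]
opening: 0.0457
```

```bash
python3 -c "
from h import *
tq()"
```

```text
clk 26.75 pos [0.6115 0.2876 0.1368] yaw 9.67 open 0.0457 F [3.1373 7.0102 3.2457] M [ 1.4436 -0.2397 -0.1675] tau7 0.156 q7 -37.8
```

>>> send_rows(motion=[{"travel":[0.0003,0,0],"delta_rot":[0.04,0,0],"hand":0.035},{"travel":[0.0005,0,0],"delta_rot":[0.08,0,0],"hand":0.035},{"travel":[0.0007,0,0],"delta_rot":[0.12,0,0],"hand":0.035},{"travel":[0.0007,0,0],"delta_rot":[0.15,0,0],"hand":0.035},{"travel":[0.0007,0,0],"delta_rot":[0.15,0,0],"hand":0.035},{"travel":[0.0007,0,0],"delta_rot":[0.15,0,0],"hand":0.035},{"travel":[0.0007,0,0],"delta_rot":[0.15,0,0],"hand":0.035},{"travel":[0.0007,0,0],"delta_rot":[0.15,0,0],"hand":0.035},{"travel":[0.0007,0,0],"delta_rot":[0.15,0,0],"hand":0.035},{"travel":[0.0007,0,0],"delta_rot":[0.15,0,0],"hand":0.035}])

```text
clock: 27.75
ee_pos: [0.6116, 0.2879, 0.1363]
ee_rot: [[0.001, -0.019, 1.0], [0.002, 1.0, 0.019], [-1.0, 0.001, 0.001]]
contact_force: [3.1, 7.7, 6.0]
opening: 0.0455
```

```bash
python3 -c "
from h import *
tq()"
```

```text
clk 27.75 pos [0.6116 0.2879 0.1363] yaw 1.09 open 0.0455 F [3.0914 7.6826 6.0192] M [ 1.7189 -0.1709  0.0892] tau7 -0.061 q7 -45.5
```

The torque at rest jumped by about 0.25 N m, so the stamp bears. I'll check cap against collar in the image.

```bash
cat > slip.py <<'E'
from h import *
ax=np.array([.6117,.285])
def meas(img,z):
    """angles (deg) of white line on the cap side and red mark on collar, by casting to cylinders"""
    e,_=ray("scene",[(0,0)]); h=cv2.cvtColor(img,cv2.COLOR_BGR2HSV).astype(int); b=img.astype(int)
    def cyl(uv,r):
        e,d=ray("scene",uv); d=d[0]; o=e[:2]-ax; A=d[:2]@d[:2];B=2*o@d[:2];C=o@o-r*r; D=B*B-4*A*C
        if D<0: return None
        k=(-B-D**.5)/2/A; p=e+k*d; return p,np.degrees(np.arctan2(*(p[:2]-ax)[::-1]))
    R=[];W=[]
    for v in range(290,335):
        for u in range(165,215):
            if b[v,u,2]-max(b[v,u,0],b[v,u,1])>35 and h[v,u,1]>90:
                c=cyl([(u,v)],.0195)
                if c and abs(c[0][2]-(z-.0185))<.008: R.append((c[1],u,v,b[v,u,2]-b[v,u,1]))
            c=cyl([(u,v)],.0235)
            if c and abs(c[0][2]-z)<.009 and min(b[v,u])>85: W.append((c[1],u,v,min(b[v,u])-60))
    for n,L in(("red",R),("white",W)):
        L=np.array(L)
        if len(L): print(n,len(L),"mean",np.average(L,axis=0,weights=L[:,3])[:3].round(1),"range",L[:,0].min().round(0),L[:,0].max().round(0))
        else: print(n,"none")
E
python3 - <<'E'
from slip import *
i=imaging.get_image("scene");cv2.imwrite("pics/s9.png",i)
print("before");meas(cv2.imread("pics/s8.png"),.158);print("now");meas(i,.1565);tq()
E
```

```text
before
red 4 mean [120.1 185.5 318.5] range 117.0 123.0
white 37 mean [-38.6 191.1 307.3] range -179.0 124.0
nowTraceback (most recent call last):
  File "<stdin>", line 3, in <module>
  File "slip.py", line 16, in meas
    c=cyl([(u,v)],.0235)
  File "slip.py", line 7, in cyl
    e,d=ray("scene",uv); d=d[0]; o=e[:2]-ax; A=d[:2]@d[:2];B=2*o@d[:2];C=o@o-r*r; D=B*B-4*A*C
        ~~~^^^^^^^^^^^^
  File "h.py", line 5, in ray
    p=imaging.camera_params(n)
ValueError: time passes only in moves, steps and waits
```

```bash
cat > slip.py <<'E'
from h import *
def meas(img,z,ax=(.6117,.285)):
    """unwrap cap and collar in the scene view; angle (deg) of white line and of red mark"""
    ph=np.arange(20,170,1.); a=np.radians(ph)
    def unwrap(r,zs):
        P=np.array([[ax[0]+r*np.cos(t),ax[1]+r*np.sin(t),q] for t in a for q in zs])
        uv=proj("scene",P).astype(np.float32).reshape(len(a),-1,2)
        return cv2.remap(img,uv[...,0],uv[...,1],cv2.INTER_LINEAR).astype(int)
    w=unwrap(.0235,z+np.linspace(-.009,.009,10)); c=unwrap(.0195,z-.0185+np.linspace(-.004,.004,6))
    for n,f in(("white",np.median(w.min(2),1)),("red",(c[...,2]-c[...,:2].max(2)).max(1))):
        k=(ph>75)&(ph<135) if n=="white" else ph>0
        g=np.where(k,np.clip(f-f[k].max()*.6,0,None),0); print(n,(g*ph).sum().round()/g.sum().round(),"peak",f[k].max(),f.astype(int)[::6].tolist())
E
python3 - <<'E'
from slip import *
i=imaging.get_image("scene");cv2.imwrite("pics/s9.png",i)
print("before");meas(cv2.imread("pics/s8.png"),.158);print("now");meas(i,.1567);tq()
E
```

```text
before
white 119.41768292682927 peak 111.5 [23, 23, 23, 25, 25, 25, 24, 22, 21, 22, 22, 20, 23, 22, 22, 36, 90, 102, 41, 22, 22, 17, 22, 19, 19]
red 119.78102189781022 peak 51 [3, 2, 2, 2, 2, 2, 2, 3, 3, 4, 3, 5, 5, 4, 7, 14, 42, 44, 15, 7, 8, 6, 6, 5, 4]
now
white 102.105421686747 peak 111.5 [22, 26, 28, 33, 35, 35, 30, 26, 22, 22, 22, 21, 39, 88, 104, 49, 24, 20, 22, 21, 22, 21, 33, 72, 108]
red 103.03067484662577 peak 48 [3, 2, 1, 2, 1, 2, 1, 2, 2, 3, 6, 7, 11, 35, 45, 28, 9, 6, 7, 6, 5, 4, 5, 6, 3]
clk 27.85 pos [0.6116 0.2879 0.1363] yaw 1.09 open 0.0453 F [3.1142 7.8924 5.918 ] M [ 1.6773 -0.1931  0.0488] tau7 -0.06 q7 -45.5
```

No slip yet: the difference is under 1°. I'll take another 0.15 rad.

>>> send_rows(motion=[{"travel":[0.0003,0,0],"delta_rot":[0.04,0,0],"hand":0.035},{"travel":[0.0005,0,0],"delta_rot":[0.08,0,0],"hand":0.035},{"travel":[0.0005,0,0],"delta_rot":[0.12,0,0],"hand":0.035},{"travel":[0.0005,0,0],"delta_rot":[0.15,0,0],"hand":0.035},{"travel":[0.0005,0,0],"delta_rot":[0.15,0,0],"hand":0.035},{"travel":[0.0005,0,0],"delta_rot":[0.15,0,0],"hand":0.035},{"travel":[0.0005,0,0],"delta_rot":[0.15,0,0],"hand":0.035},{"travel":[0.0005,0,0],"delta_rot":[0.15,0,0],"hand":0.035},{"travel":[0.0005,0,0],"delta_rot":[0.15,0,0],"hand":0.035},{"travel":[0.0005,0,0],"delta_rot":[0.15,0,0],"hand":0.035}])

```text
clock: 28.85
ee_pos: [0.6118, 0.288, 0.1363]
ee_rot: [[0.001, 0.131, 0.991], [0.002, 0.991, -0.131], [-1.0, 0.002, 0.001]]
contact_force: [2.7, 7.5, 9.2]
opening: 0.0457
```

```bash
python3 - <<'E'
from slip import *
i=imaging.get_image("scene");cv2.imwrite("pics/s10.png",i)
meas(i,.1565);tq()
E
```

```text
white 92.98241206030151 peak 108.0 [29, 37, 45, 50, 52, 49, 42, 33, 26, 25, 34, 69, 108, 85, 35, 19, 21, 23, 21, 22, 25, 57, 98, 107, 89]
red 102.89808917197452 peak 49 [4, 3, 3, 2, 2, 4, 5, 6, 6, 8, 9, 9, 11, 35, 46, 28, 10, 5, 7, 7, 5, 4, 4, 5, 5]
clk 28.9 pos [0.6118 0.288  0.1363] yaw -7.51 open 0.0458 F [2.5574 6.7078 9.3084] M [ 1.5486 -0.0147  0.0973] tau7 -0.063 q7 -53.1
```

The first slip shows: the white line is at 93° and the red mark at 103°, about 0.16 rad. Now I let go and rise.

>>> send_rows(motion=[{"travel":[0,0,0],"delta_rot":[0,0,0],"hand":0.048},{"travel":[0,0,0],"delta_rot":[0,0,0],"hand":0.055},{"travel":[0,0,0],"delta_rot":[0,0,0],"hand":0.065},{"travel":[0,0,0],"delta_rot":[0,0,0],"hand":0.065},{"travel":[-0.005,0,0],"delta_rot":[0,0,0],"hand":0.065},{"travel":[-0.02,0,0],"delta_rot":[0,0,0],"hand":0.065},{"travel":[-0.045,0,0],"delta_rot":[0,0,0],"hand":0.065},{"travel":[-0.075,0,0],"delta_rot":[0,0,0],"hand":0.065},{"travel":[-0.1,0,0],"delta_rot":[0,0,0],"hand":0.065},{"travel":[-0.12,0,0],"delta_rot":[0,0,0],"hand":0.065}])

```text
clock: 29.9
ee_pos: [0.6114, 0.2867, 0.2575]
ee_rot: [[0.0, 0.131, 0.991], [-0.001, 0.991, -0.131], [-1.0, -0.0, 0.0]]
contact_force: [-0.7, -0.6, -0.2]
opening: 0.0652
```

```bash
python3 - <<'E'
from slip import *
i=imaging.get_image("scene");cv2.imwrite("pics/s11.png",i)
meas(i,.1565);tq()
a=cv2.resize(i[180:390,130:390],None,fx=2.9,fy=2.8,interpolation=cv2.INTER_CUBIC);cv2.imwrite("pics/m11.png",a)
E
```

```text
white 93.71601941747574 peak 110.0 [31, 29, 32, 33, 34, 33, 31, 27, 24, 24, 29, 64, 106, 93, 39, 19, 21, 22, 22, 19, 20, 20, 20, 17, 19]
red 103.97546012269939 peak 45 [4, 3, 3, 2, 3, 3, 3, 5, 5, 7, 9, 9, 9, 30, 44, 29, 11, 6, 6, 6, 4, 5, 5, 5, 6]
clk 29.95 pos [0.6121 0.2873 0.2606] yaw -7.56 open 0.0648 F [ 0.8325 -0.3465  3.9516] M [ 0.0282 -0.0137  0.0286] tau7 -0.172 q7 -49.9
```

View pics/m11.png

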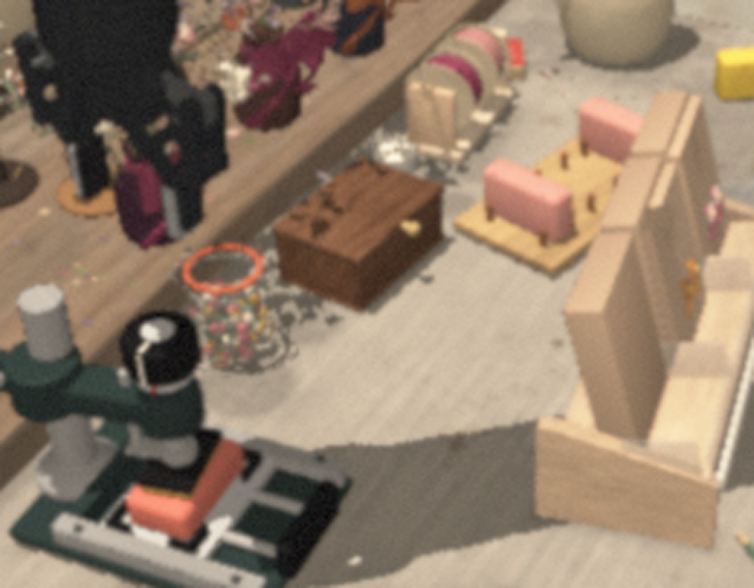

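The gripper is clear, the bed is home, the stamp is down on the bar, and both pink bars stand. I'm handing it in.

```bash
python3 -c "
from plant import ctrl
print(ctrl.job_done())"
```

```text
the job is handed in; nothing more can be done
None
```

I stamped the coral-red bar and handed the job in at about 30 s on the robot's clock; the hand-in gives no verdict.

- **Laying down and placing:** I took the bar from the rack's middle place, stood it on edge on the table and tipped it flat. I then gripped it across its width and set it between the corner stops. The top camera put its centre at about (0.516, 0.278), within about 2 mm of the nest as I had measured it.
- **Bed:** I pushed the bed until it stopped moving and the force climbed to about 20 N. There is no direct reading of the bed's travel, so "home" rests on that and the picture.
- **Cap:** I turned it clockwise in small steps to about 1.7 rad in all. The torque at rest jumped by about 0.22 N m at 1.55 rad with no slip yet. The next 0.15 rad step gave the first slip, and I let go there.

**Last checks after letting go:** The white line measured about 94° and the red mark about 104°, a slip of roughly 0.17 rad (allowed 0.04 to 0.6). In the last picture the stamp is on the bar, the bed is in, both pink bars stand in the rack, and the gripper is clear of everything.

**What I could not confirm:**
- The stamp's 10 N on the bar was not measured. It is inferred from the clutch slipping.
- The last force reading showed about 4 N vertically with the gripper in free air, which I took for the arm still settling.
- The resting torque had the opposite sign to what I expected, so I relied on its jump and on the picture.

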